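# Tidy and lock the bottle rack

### The arm

A 6-joint arm with a two-finger parallel gripper is mounted at the origin on the work surface. World frame = base frame: x ahead of the robot, y to its left, z up, the work surface at z = 0. Lengths are in m, angles in rad, forces in N, time in s.
With the tool pointing down it reaches from about 0.325 to 0.775 m from the base axis. Payload 5.5 kg.
Tool frame: the origin (TCP) lies on the centre line of the jaws, within the pads' length; the fingertips stand 25 mm ahead of it and the grasp point (between the pads) lies 6 mm ahead of it; z points along the fingers, y is the direction in which the jaws open and shut (so a half turn about z gives the same grasp; the last joint's range is limited). The gripper opens to 85 mm and grips with 20 to 120 N. Pads are 22 mm wide; open, the fingers measure 114 mm over their backs; the gripper's body (76 mm by 85 mm) begins 54 mm behind the grasp point. The pads swing forward as they close: fully open they stand 13 mm farther back than shut.
Start: joints at [-1.381, 0.091, 1.231, -0, 1.82, -0.057], TCP at [0.147, -0.582, 0.256] pointing down, gripper open.
Joint ranges: [-2.87, 2.87], [-0.86, 2.18], [0.17, 2.46], [-1.51, 4.65], [0.06, 2.69], [-2.65, 2.65]. Speed limits (rad/s): [2.57, 2.57, 3.01, 3.14, 3.14, 3.14].

### API

Orientations are given as a 3x3 rotation matrix whose columns are the frame's x, y, z axes.
In Python, from workcell import bot, get_image, job gives the robot as it stands.
- The arm moves only by the tool send_rows, never from a script. Its argument "deltas" is one flat list of numbers, 7 for each row, row after row: the shift along the world's x, y, z in cm, then the turn, a rotation vector about the world's x, y, z in degrees, then the gripper command: -1 is shut, 1 is fully open, values between are in proportion. A call has 1 to 5 rows; each row is the pose to reach, as a shift and turn from the pose commanded when the call began; what a row does not reach only later rows make up. A row lasts 1/12 s, in which the tool goes at most 41.7 mm and 7.16 degrees, less where a joint would pass 70% of its speed; a pose out of reach is approached as far as the arm can. A call with a gripper value outside its range is refused whole. The fingers move at their own pace and stop on an object; "grip_force" is the grip in N (left out, the last holds). Time passes only in rows, so rows that repeat a pose let the fingers close. It gives the time, the measured TCP pose, the force and the opening at its end, in the units of the state.
- bot.state(): the state, without advancing time (a new reading comes with each control period).
- get_image(name): name is "scene" or "top" or "wrist"; returns a dict with "pixels" (480x640x3 uint8, red, green, blue), "camera_matrix" (3x3 intrinsics, pixels), "cam_to_world" (4x4, takes a point from camera to world coordinates). Camera axes: x right, y up, looking along -z (the intrinsics and any distortion apply to the point x, -y, -z); pixel columns grow to the right and rows downward; lengths in m; the calibration is good to about 2 mm. A picture is of the moment at which its call begins. There is no depth.
- job.close_job(): hands the job in, once; it reports no verdict.
The state is a dict: "clock": time; "qpos": joint angles; "joint_velocities": joint speeds; "tau": joint torques, N m; "eef_pos": TCP position; "eef_rot": TCP orientation; "wrist_force": force on the tool from outside, world axes, zero at the start; "wrist_torque": the same for the moment, N m; "width": finger opening in m.
Only numpy, scipy, OpenCV 4.12 (cv2) and the standard library are available. Lean on these libraries where they do the work, as an engineer would, in place of code of your own. Each camera call takes 0.05 s, during which the arm holds its last target.

### The job

Stand every tipped bottle in the rack upright on its base in the lane, so that all the bottles there stand. Then swing the steel hasp fully home over its staple across the open end of the lane, and after that take the steel pin from its wooden block and drop it down through the staple's loop until its flange rests on the loop. Leave the other things on the bench alone.

Things in the scene. Friction and masses are not known exactly. Their poses are not given: they have to be found in the camera images.
- rack: plywood bottle rack fixed to the bench: one lane along its own y axis. Origin under its middle at bench height, z up, x away from the robot. Lane floor 12 mm above the bench; lane 124 mm wide (x -62 to 62 mm) between two lips that stand 20 mm above the floor; at y = -258 mm an end wall as high as the lips; open at y = +230 mm, where two corner posts (top 78 mm above the bench, 60 to 78 mm either side of the middle, y 210 to 234 mm) carry the hasp and the staple.
- hasp (a joint): the hasp, a flat upright steel strap 162 mm long, 24 mm high (48 to 72 mm above the bench), 5 mm thick, on an upright hinge on the near post. 0 = fully home across the lane's open end, lying along the rack's x with its slot over the staple; grows (rad) as it swings out to the rack's +y, to 1.6 at most, counter-clockwise from above. It stays where it is left (friction about 0.03 N m)
- hasp_grip (a point): middle of the black upright grip peg on the hasp's top edge, 95 mm from the hinge axis: 12 mm in diameter, 30 mm tall, 72 to 102 mm above the bench; this point is 87 mm above the bench. It can be pinched from above.
- hasp_hinge (a point): point on the hasp's upright hinge axis, 87 mm above the bench (rack x = -68, y = 238.5 mm).
- staple_eye (a point): the staple: a flat horizontal steel loop sticking out to the rack's +y from the far post; this point is the centre of its square hole, at the top face of the loop, 63 mm above the bench (rack x = 68, y = 259 mm). The hole is 16 x 16 mm with upright axis, the loop 6 mm thick; the closed hasp's outer face is 18 mm from the hole's centre, towards -y. The shut hasp's slot lies round the loop.
- pin_grip (a point): the steel retaining pin: a shank 9 mm in diameter and 50 mm long with a tapered tip, a flange 24 mm in diameter and 4 mm thick that stops it, and above that a round knob 16 mm in diameter and 40 mm tall; 60 g. This point is the middle of the knob, 24 mm above the underside of the flange and 74 mm above the tip; z points from tip to knob. It starts upright in the block's hole with the flange on the block.
- pin_block: wooden block fixed to the bench, 80 x 65 mm, 60 mm tall, with a hole 14 mm wide and 55 mm deep in the middle of its top, in which the pin is parked; origin under its centre.
- bottle1_center (a point): square white plastic bottle: body 42 x 42 x 82 mm, black cap 26 mm wide and 18 mm high, 100 mm in all; 0.11 to 0.23 kg, bottom-heavy (mass centre 23 mm above the base). This point is half-way up its axis; z points from base to cap, x and y square to the flat sides. Starts tipped, lying flat across the lane, cap away from the robot; absent in some starts.
- bottle2_center (a point): square white plastic bottle: body 42 x 42 x 82 mm, black cap 26 mm wide and 18 mm high, 100 mm in all; 0.11 to 0.23 kg, bottom-heavy (mass centre 23 mm above the base). This point is half-way up its axis; z points from base to cap, x and y square to the flat sides. Starts tipped, lying flat across the lane, cap away from the robot; absent in some starts.
- bottle3_center (a point): square white plastic bottle: body 42 x 42 x 82 mm, black cap 26 mm wide and 18 mm high, 100 mm in all; 0.11 to 0.23 kg, bottom-heavy (mass centre 23 mm above the base). This point is half-way up its axis; z points from base to cap, x and y square to the flat sides. Starts tipped, lying flat across the lane, cap away from the robot; absent in some starts.
- bottle4_center (a point): square white plastic bottle: body 42 x 42 x 82 mm, black cap 26 mm wide and 18 mm high, 100 mm in all; 0.11 to 0.23 kg, bottom-heavy (mass centre 23 mm above the base). This point is half-way up its axis; z points from base to cap, x and y square to the flat sides. Starts tipped, lying flat across the lane, cap away from the robot; absent in some starts.
- bottle5_center (a point): square white plastic bottle: body 42 x 42 x 82 mm, black cap 26 mm wide and 18 mm high, 100 mm in all; 0.11 to 0.23 kg, bottom-heavy (mass centre 23 mm above the base). This point is half-way up its axis; z points from base to cap, x and y square to the flat sides. It starts standing in the lane.
- tape_measure: bystander: grey tape measure, 65 x 35 x 62 mm, origin under its centre; leave alone.
- parts_bin: bystander: red open parts bin, 110 x 90 x 60 mm, origin under its centre; leave alone.
- screwdriver: bystander: screwdriver lying on the bench near the robot; leave alone.
- spray_can: bystander: steel spray can, 52 mm in diameter, 170 mm tall, to the left; leave alone.
There are look-alikes about, which are no part of the job. Leave any pink, turquoise or yellow look-alike of the part that bears bottle2_center alone.

How it is judged:
By the outcome, as a careful person would: the job done as asked, in the order asked, and still so for the second after the job is handed in, with the robot touching nothing.
Of bottle1, bottle2, bottle3, bottle4 only 3 to 4 are there at a start; the rules pass over those that are not, and their reading is None.
At some moment in a run one of bottle1, bottle2, bottle3, bottle4 may be knocked a few centimetres aside while the robot is not near it.
It also fails if it takes over 210 s, if anything falls off the work surface, if the arm or the gripper's body presses on something with over 40 N, if the wrist force passes 120 N, or if a joint passes its speed limit or range.

## Working session

There is one attempt and no reset: what is moved stays moved. The work goes in short steps, Python scripts to look and compute and a tool call to move; the robot and the scene stay as the last step left them, time stands still between calls to the robot, and variables do not carry over. Pictures are saved under pics/ and viewed, and the job is handed in when it is done.

Besides the shell and the picture viewer there is one more tool, called after "Request:" as name(argument=value, ...), one argument or row to a line, values as JSON. send_rows: Moves the arm, as the interface text tells. Its arguments: {"type":"object","properties":{"deltas":{"type":"array","items":{"type":"number"}},"grip_force":{"type":"number"}},"required":["deltas"]}

```bash
ls; mkdir -p pics; cat > h.py <<'E'
from workcell import bot, get_image, job
import numpy as np, cv2
def snap(n,f):
    d=get_image(n); cv2.imwrite('pics/'+f+'.png',d['pixels'][:,:,::-1]); np.savez('pics/'+f+'.npz',K=d['camera_matrix'],T=d['cam_to_world'],im=d['pixels']); return d
def load(f):
    z=np.load('pics/'+f+'.npz'); return dict(pixels=z['im'],camera_matrix=z['K'],cam_to_world=z['T'])
def ray(d,u,v):
    K=d['camera_matrix'];T=d['cam_to_world']
    p=np.linalg.inv(K)@np.array([u,v,1.]); c=np.array([p[0],-p[1],-p[2]])
    return T[:3,3],T[:3,:3]@c
def onz(d,u,v,z):
    o,r=ray(d,u,v); return o+r*(z-o[2])/r[2]
def proj(d,P):
    T=d['cam_to_world'];c=T[:3,:3].T@(np.array(P)-T[:3,3]); q=d['camera_matrix']@np.array([c[0],-c[1],-c[2]]); return q[:2]/q[2]
E
python3 - <<'E'
from h import *
for n in ['scene','top','wrist']:
    d=snap(n,n+'0'); print(n,d['camera_matrix'].round(1).tolist(),d['cam_to_world'].round(3).tolist(),list(d.keys()))
print(bot.state())
E
```

```text
pics
scene [[538.4, 0.0, 321.2], [0.0, 538.4, 242.5], [0.0, 0.0, 1.0]] [[-0.031, -0.553, 0.832, 1.561], [0.999, 0.003, 0.04, 0.109], [-0.025, 0.833, 0.553, 0.756], [0.0, 0.0, 0.0, 1.0]] ['pixels', 'camera_matrix', 'cam_to_world']
top [[442.8, 0.0, 316.7], [0.0, 442.8, 226.1], [0.0, 0.0, 1.0]] [[-0.017, 0.989, -0.144, 0.437], [-1.0, -0.015, 0.016, 0.061], [0.013, 0.144, 0.989, 1.097], [0.0, 0.0, 0.0, 1.0]] ['pixels', 'camera_matrix', 'cam_to_world']
wrist [[371.9, 0.0, 322.1], [0.0, 371.9, 239.2], [0.0, 0.0, 1.0]] [[0.244, 0.92, 0.308, 0.225], [-0.97, 0.232, 0.076, -0.562], [-0.002, -0.318, 0.948, 0.373], [0.0, 0.0, 0.0, 1.0]] ['pixels', 'camera_matrix', 'cam_to_world']
{'clock': 0.15, 'qpos': array([-1.38068667e+00,  9.17235199e-02,  1.23161250e+00, -2.90556184e-06,
        1.81977438e+00, -5.66938834e-02]), 'joint_velocities': array([ 8.85959121e-05, -2.32202912e-03, -2.23934816e-03, -1.64212105e-05,
        9.00301153e-05,  2.62191147e-04]), 'tau': array([-1.33447361e-04, -4.59372962e+01, -4.18524563e+01, -1.31088464e-04,
        9.54553921e-03, -2.51689443e-05]), 'eef_pos': array([ 0.14655314, -0.58165657,  0.25538623]), 'eef_rot': array([[ 9.69698473e-01,  2.44304701e-01, -2.89569360e-04],
       [ 2.44304858e-01, -9.69697332e-01,  1.48987389e-03],
       [ 8.31885584e-05, -1.51547164e-03, -9.99998848e-01]]), 'wrist_force': array([ 0.28728074,  0.11382772, -0.42392859]), 'wrist_torque': array([-0.02265149,  0.00247375, -0.01971196]), 'width': 0.08533714706142413}
```

View pics/scene0.png

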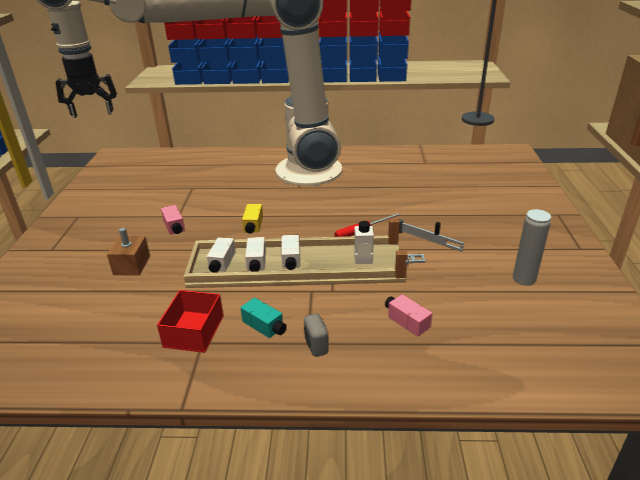

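View pics/top0.png

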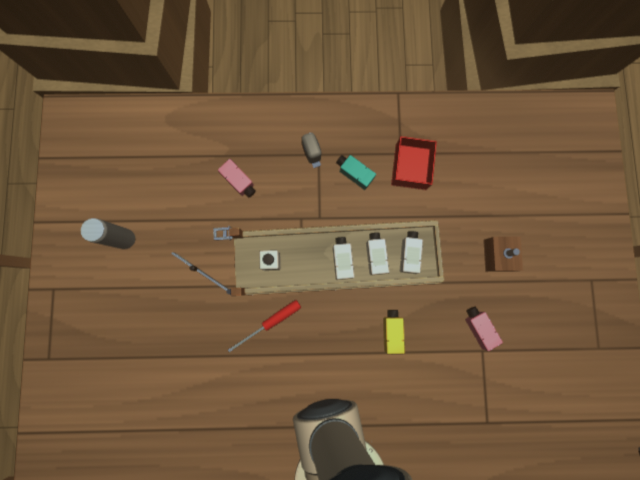

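View pics/wrist0.png

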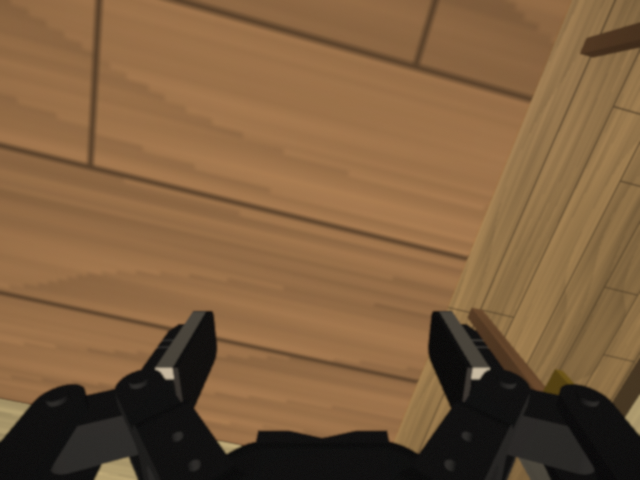

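```bash
python3 - <<'E'
from h import *
d=load('top0'); im=d['pixels'][200:320,140:540,::-1]
cv2.imwrite('pics/topc.png',cv2.resize(im[:, :200],None,fx=4,fy=4,interpolation=cv2.INTER_CUBIC)); cv2.imwrite('pics/topd.png',cv2.resize(im[:,200:],None,fx=4,fy=4,interpolation=cv2.INTER_CUBIC))
d=load('scene0'); im=d['pixels'][200:300,170:490,::-1]
cv2.imwrite('pics/scc.png',cv2.resize(im,None,fx=2.5,fy=2.5,interpolation=cv2.INTER_CUBIC))
E
```

```text
(no output)
```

View pics/topc.png

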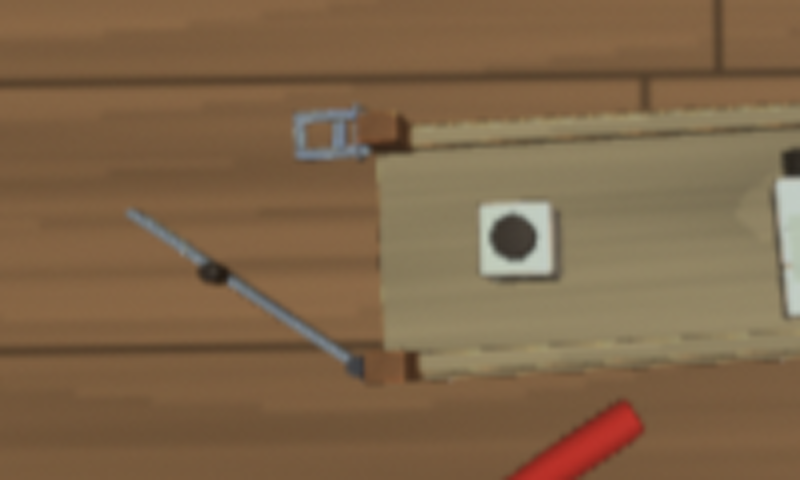

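View pics/topd.png

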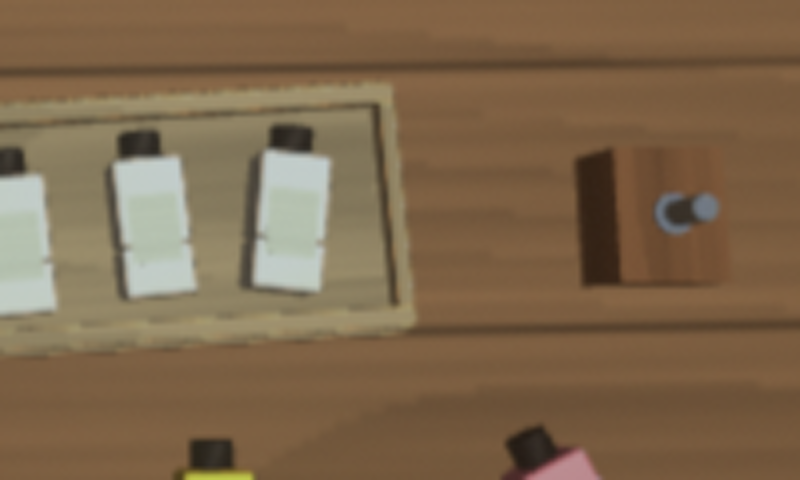

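View pics/scc.png

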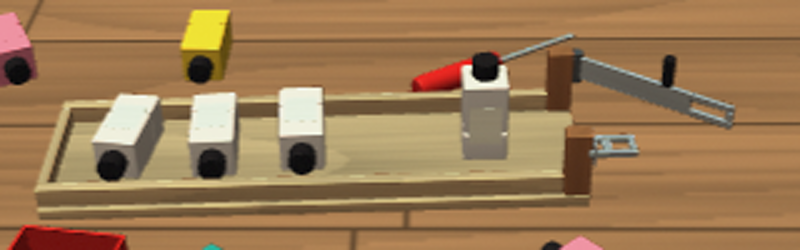

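```bash
python3 - <<'E'
from h import *
d=load('top0'); 
def c1(x,y,z,off=140): return onz(d,off+(x+.5)/4-.5,200+(y+.5)/4-.5,z)
hg=c1(356,367,.072); st=c1(321,133,.063); print('hinge',hg,'staple',st)
v=(st-hg)[:2]; yaw=np.arctan2(v[1],v[0])-np.arctan2(20.5,136); print('yaw',np.degrees(yaw), np.linalg.norm(v), np.hypot(.136,.0205))
a=c1(380,104,.032,340);b=c1(399,306,.032,340); print('end wall inner',a,b,'yaw',np.degrees(np.arctan2(-(a-b)[1]*-1,(a-b)[0])))
for p,q in [((420,137),(795,115)),]: 
  A=c1(*p,.032);B=c1(*q,.032); w=A-B; print('lip yaw',np.degrees(np.arctan2(-w[0],w[1])),A)
R=np.array([[np.cos(yaw),-np.sin(yaw)],[np.sin(yaw),np.cos(yaw)]])
o=((hg[:2]-R@[-.068,.2385])+(st[:2]-R@[.068,.259]))/2; print('origin',o)
hsv=cv2.cvtColor(d['pixels'],cv2.COLOR_RGB2HSV)
m=((hsv[...,1]<60)&(hsv[...,2]>150)).astype(np.uint8); m[:225]=0;m[300:]=0;m[:,:240]=0;m[:,440:]=0
for c in cv2.findContours(m,cv2.RETR_EXTERNAL,cv2.CHAIN_APPROX_NONE)[0]:
  if cv2.contourArea(c)<100: continue
  r=cv2.minAreaRect(c); bp=cv2.boxPoints(r); z=.054 if r[0][0]>300 else .094
  P=[onz(d,*p,z).round(4)[:2].tolist() for p in bp]; C=onz(d,*r[0],z)
  print(r, 'C',C.round(4),'corners',P, 'rack',(R.T@(C[:2]-o)).round(4))
print('peg top',c1(212,271,.102),'flange', c1(672,213,.064,340),'knob',c1(705,208,.104,340))
E
```

```text
hinge [0.4389075  0.24864239 0.072     ] staple [0.5752303  0.27231637 0.063     ]
yaw 1.279836632531068 0.13836316138161006 0.13753635882922013
end wall inner [ 0.58905247 -0.24361534  0.032     ] [ 0.46643078 -0.24820032  0.032     ] yaw 2.1413662229954493
lip yaw 2.498749363378025 [0.57599763 0.21890644 0.032     ]
origin [0.51262485 0.01179143]
((268.5, 259.0), (18.0, 17.0), 90.0) C [0.5098 0.1555 0.094 ] corners [[0.5305, 0.1747], [0.5299, 0.1362], [0.4892, 0.1364], [0.4898, 0.1747]] rack [0.0004 0.1437]
((343.6611633300781, 260.7247314453125), (35.0543098449707, 17.835851669311523), 84.0938491821289) C [ 0.5057 -0.0176  0.054 ] corners [[0.5452, 0.0067], [0.5489, -0.0355], [0.4666, -0.0416], [0.4631, 0.0001]] rack [-0.0076 -0.0292]
((412.8827819824219, 254.90692138671875), (17.688690185546875, 33.550376892089844), 4.763641834259033) C [ 0.5167 -0.1818  0.054 ] corners [[0.4795, -0.1559], [0.5586, -0.1661], [0.5544, -0.208], [0.4754, -0.1973]] rack [-0.0002 -0.1936]
((378.4743957519531, 256.0324401855469), (34.76026916503906, 17.643028259277344), 83.2901611328125) C [ 0.5154 -0.1001  0.054 ] corners [[0.5544, -0.0759], [0.5586, -0.1178], [0.4768, -0.1241], [0.4727, -0.0827]] rack [ 0.0003 -0.112 ]
peg top [0.49327571 0.3239072  0.102     ] flange [ 0.51712309 -0.40308988  0.064     ] knob [ 0.51654827 -0.40411131  0.104     ]
```

Request:
send_rows(
  deltas=[2.5,3,0,0,0,-4,1,5,6,0,0,0,-8,1,7.5,9,0,0,0,-12,1,10,12,0,0,0,-16,1,12.5,15,0,0,0,-21.5,0.5],
)

```text
clock: 0.57
eef_pos: [0.2723, -0.4303, 0.2559]
eef_rot: [[0.991, -0.132, -0.0], [-0.132, -0.991, 0.001], [-0.0, -0.0, -1.0]]
wrist_force: [0.2, 0.0, 0.1]
width: 0.0758
```

Request:
send_rows(
  deltas=[3,4,0,0,0,0,0.5,6,8,0,0,0,0,0.5,9,12,0,0,0,0,0.5,12,16,0,0,0,0,0.5,15,20,0,0,0,0,0.5],
)

```text
clock: 0.98
eef_pos: [0.3972, -0.2633, 0.2561]
eef_rot: [[0.992, -0.128, 0.0], [-0.128, -0.992, -0.0], [0.0, 0.0, -1.0]]
wrist_force: [0.9, -1.2, -0.1]
width: 0.0642
```

Request:
send_rows(
  deltas=[2.5,2.5,-2,0,0,0,0.5,5,5,-4,0,0,0,0.5,7,5,-6,0,0,0,0.5,7,5,-8,0,0,0,0.5,7,5,-8,0,0,0,0.5],
)

```text
clock: 1.4
eef_pos: [0.4656, -0.2133, 0.1707]
eef_rot: [[0.992, -0.126, -0.008], [-0.126, -0.992, 0.004], [-0.008, -0.003, -1.0]]
wrist_force: [-0.4, -0.2, -0.8]
width: 0.0644
```

```bash
python3 - <<'E'
from h import *
s=bot.state(); print(s['qpos'],s['eef_pos'],s['eef_rot'].round(4).tolist(),s['width'],s['clock'])
E
```

```text
[-4.96092367e-01 -1.39053035e-01  1.60828397e+00 -1.12645953e-05
  1.68126450e+00  1.20091502e+00] [ 0.46557336 -0.21333012  0.17074222] [[0.992, -0.1259, -0.0078], [-0.1259, -0.992, 0.0042], [-0.0083, -0.0032, -1.0]] 0.06439488710647016 1.4
```

Request:
send_rows(
  deltas=[0,0,2,0,-7,0,0.5,0,0,4,0,-14,0,0.5,0,0,4,0,-21,0,0.5,0,0,4,0,-28,0,0.5,0,0,4,0,-35,0,0.5],
)

```text
clock: 1.82
eef_pos: [0.4666, -0.2159, 0.2196]
eef_rot: [[0.807, -0.105, 0.581], [-0.126, -0.992, -0.004], [0.576, -0.07, -0.814]]
wrist_force: [0.5, 0.2, -1.5]
width: 0.064
```

```bash
python3 - <<'E'
from h import *
s=bot.state(); print(s['qpos'],s['eef_pos'],s['eef_rot'].round(4).tolist(),s['width'],s['clock'])
E
```

```text
[-0.74425308 -0.60809032  1.98303691  0.41674633  1.30470056  0.93923322] [ 0.46658666 -0.21585624  0.21960511] [[0.8074, -0.1051, 0.5806], [-0.1264, -0.992, -0.0038], [0.5763, -0.0704, -0.8142]] 0.06397641963192253 1.8167
```

Request:
send_rows(
  deltas=[0,0,0,0,-7,0,0.5,0,0,0,0,-14,0,0.5,0,0,0,0,-21,0,0.5,0,0,0,0,-28,0,0.5,0,0,0,0,-28,0,0.5],
)

```text
clock: 2.23
eef_pos: [0.4656, -0.2165, 0.2072]
eef_rot: [[0.454, -0.06, 0.889], [-0.139, -0.99, 0.004], [0.88, -0.125, -0.458]]
wrist_force: [-0.3, 0.3, -3.5]
width: 0.0642
```

```bash
python3 - <<'E'
from h import *
s=bot.state(); print(s['qpos'],s['eef_pos'],s['eef_rot'].round(4).tolist(),s['width'],s['clock'])
E
```

```text
[-0.98589761 -0.85424645  2.34203922  0.98190703  1.10618272  0.51228147] [ 0.46563968 -0.21651537  0.20716094] [[0.4537, -0.0603, 0.8891], [-0.1391, -0.9903, 0.0038], [0.8802, -0.1254, -0.4577]] 0.06422341844815627 2.2333
```

```bash
cat > kin.py <<'E'
import numpy as np
from scipy.spatial.transform import Rotation as Ro
from scipy.optimize import least_squares
Q=np.array([[-1.38068667,.0917235,1.2316125,0,1.81977438,-.05669],[-.49609237,-.13905304,1.60828397,0,1.6812645,1.20091502],[-.74425308,-.60809032,1.98303691,.41674633,1.30470056,.93923322],[-.98589761,-.85424645,2.34203922,.98190703,1.10618272,.51228147]])
P=np.array([[.14655314,-.58165657,.25538623],[.46557336,-.21333012,.17074222],[.46658666,-.21585624,.21960511],[.46563968,-.21651537,.20716094]])
def fk(p,q,flange=False):
    d1,L1,a3,L2,L3,a1=p
    R=Ro.from_euler('z',q[0]); x=np.array([0,0,d1])+R.apply([a1,0,0])
    R=R*Ro.from_euler('y',q[1]); x=x+R.apply([0,0,L1])
    R=R*Ro.from_euler('y',q[2]); x=x+R.apply([a3,0,L2]); w=x
    R=R*Ro.from_euler('z',q[3])*Ro.from_euler('y',q[4])*Ro.from_euler('z',q[5]); x=x+R.apply([0,0,L3])
    return x,R,w
r=least_squares(lambda p:np.concatenate([fk(p,q)[0]-x for q,x in zip(Q,P)]),[.3,.4,0,.4,.3,0])
p0=r.x
if __name__=='__main__':
    print(r.x.round(4),np.abs(r.fun).max()); print(fk(p0,Q[3])[1].as_matrix().round(3), fk(p0,Q[3])[2])
E
python3 kin.py
```

```text
[ 0.0859  0.4197  0.0317  0.6168  0.3681 -0.043 ] 0.03304938780558718
[[ 0.06   0.454  0.889]
 [ 0.99  -0.139  0.004]
 [ 0.125  0.88  -0.458]] [ 0.14233904 -0.21495114  0.381144  ]
```

```bash
python3 - <<'E'
s=open('kin.py').read()
s=s.replace("d1,L1,a3,L2,L3,a1=p","d1,L1,a3,L2,L3,b1,a5=p").replace("R.apply([a1,0,0])","0").replace("R.apply([0,0,L1])","R.apply([b1,0,L1])").replace("Ro.from_euler('y',q[4])*Ro.from_euler('z',q[5]); x=x+R.apply([0,0,L3])","Ro.from_euler('y',q[4]); x=x+R.apply([a5,0,L3]); R=R*Ro.from_euler('z',q[5]+np.pi/2)").replace("[.3,.4,0,.4,.3,0]","[.267,.2845,.0775,.3425,.25,.053,.076]")
open('kin.py','w').write(s)
E
python3 kin.py
```

```text
[ 0.0817  0.4429  0.0139  0.5664  0.3928 -0.0438 -0.0527] 0.03287955240772707
[[ 0.454 -0.06   0.889]
 [-0.139 -0.99   0.004]
 [ 0.88  -0.125 -0.458]] [ 0.1119862  -0.16911427  0.37266964]
```

```bash
sed -i "s/b1,a5=p/b1,a5,ly=p/; s/R.apply(\[b1,0,L1\])/R.apply([b1,ly,L1])/; s/.053,.076\])/.053,.076,.034])/" kin.py; python3 kin.py
```

```text
[ 0.1572  0.3726  0.0969  0.5585  0.3157 -0.     -0.      0.034 ] 1.3684526441737344e-06
[[ 0.454 -0.06   0.889]
 [-0.139 -0.99   0.004]
 [ 0.88  -0.125 -0.458]] [ 0.18494684 -0.21771697  0.35165795]
```

```bash
cat > ik.py <<'E'
from kin import *
lo=np.array([-2.87,-.86,.17,-1.51,.06,-2.65])+.02; hi=np.array([2.87,2.18,2.46,4.65,2.69,2.65])-.02
def ik(x,R,seed):
    def f(q):
        a,b,_=fk(p0,q); return np.concatenate([(a-x)*5,(Ro.from_matrix(R).inv()*b).as_rotvec()])
    s=least_squares(f,np.clip(seed,lo+.01,hi-.01),bounds=(lo,hi)); return s.x,np.abs(s.fun).max()
def tool(az,tilt):  # tool y = jaw axis horizontal; tool z horizontal heading az when tilt=90 ; cap axis heading az when tilt 0
    z=np.array([np.sin(tilt)*np.cos(az),np.sin(tilt)*np.sin(az),-np.cos(tilt)])
    y=np.array([np.sin(az),-np.cos(az),0]); x=np.cross(y,z); return np.stack([x,y,z],1)
E
cat > t.py <<'E'
from ik import *
seeds=[np.array([a,b,c,q4,q5,q6]) for a in(-.5,) for b,c in((-.3,1.9),) for q4,q5,q6 in((0,1.,1.2),(1.2,1.2,.4),(-1.2,1.2,2),(3.1,.6,-1.5),(2,.8,-.5))]
h=.066
for xb,yb in((.515,-.18),(.51,-.06)):
  for tilt in(55,65,75,88):
    for az in range(-60,61,20):
      t=np.radians(tilt);al=np.pi/2-t
      R=tool(np.radians(az),t); gp=np.array([xb,yb,.012+h*np.cos(al)+.021*np.sin(al)])
      x=gp-R[:,2]*.006; best=None
      for s in seeds:
        q,e=ik(x,R,s)
        if e<.003:
          w=fk(p0,q)[2]; m=min((q-lo).min(),(hi-q).min())
          if best is None or m>best[0]: best=(m,q.round(2),w.round(2))
      if best: print(xb,yb,tilt,az,best[0].round(3),best[1],best[2])
E
time python3 t.py
```

```text
0.515 -0.18 55 -40 0.056 [-0.14 -0.63  2.38 -0.78  0.67  2.57] [ 0.31 -0.01  0.26]
0.515 -0.18 55 0 0.045 [-0.73 -0.65  2.4   0.87  0.8   0.4 ] [ 0.25 -0.18  0.26]
0.515 -0.18 55 20 0.232 [-0.88 -0.37  2.21  1.01  1.14 -0.04] [ 0.27 -0.27  0.26]
0.515 -0.18 55 40 0.465 [-0.91 -0.09  1.97  0.97  1.42 -0.28] [ 0.31 -0.35  0.26]
0.515 -0.18 55 60 0.712 [-0.88  0.15  1.73  0.88  1.67 -0.46] [ 0.38 -0.41  0.26]
0.515 -0.18 65 20 0.176 [-0.95 -0.32  2.26  1.23  1.18 -0.25] [ 0.24 -0.28  0.22]
0.515 -0.18 65 40 0.443 [-0.97 -0.01  2.    1.13  1.48 -0.42] [ 0.29 -0.37  0.22]
0.515 -0.18 65 60 0.717 [-0.92  0.24  1.72  1.01  1.74 -0.53] [ 0.37 -0.43  0.22]
0.515 -0.18 75 20 0.146 [-1.   -0.21  2.29  1.44  1.26 -0.46] [ 0.22 -0.29  0.16]
0.515 -0.18 75 40 0.436 [-1.01  0.09  2.    1.27  1.56 -0.54] [ 0.28 -0.38  0.16]
0.515 -0.18 75 60 0.728 [-0.95  0.34  1.71  1.13  1.81 -0.59] [ 0.36 -0.45  0.16]
0.515 -0.18 88 -60 0.123 [ 0.18  0.02  2.26  4.51  1.29 -2.4 ] [0.35 0.1  0.09]
0.515 -0.18 88 20 0.154 [-1.03  0.    2.29  1.67  1.41 -0.72] [ 0.21 -0.29  0.09]
0.515 -0.18 88 40 0.451 [-1.04  0.26
[... 198 characters left out ...]
15  0.26]
0.51 -0.06 55 40 0.242 [-0.73 -0.35  2.2   1.    1.3  -0.15] [ 0.31 -0.23  0.26]
0.51 -0.06 55 60 0.482 [-0.72 -0.07  1.96  0.93  1.55 -0.37] [ 0.38 -0.29  0.26]
0.51 -0.06 65 40 0.202 [-0.8  -0.29  2.24  1.18  1.35 -0.32] [ 0.29 -0.25  0.22]
0.51 -0.06 65 60 0.472 [-0.78  0.02  1.97  1.07  1.61 -0.48] [ 0.36 -0.31  0.22]
0.51 -0.06 75 40 0.182 [-0.85 -0.17  2.26  1.35  1.43 -0.5 ] [ 0.27 -0.26  0.16]
0.51 -0.06 75 60 0.473 [-0.82  0.13  1.97  1.2   1.69 -0.58] [ 0.35 -0.33  0.16]
0.51 -0.06 88 40 0.195 [-0.88  0.04  2.24  1.54  1.55 -0.72] [ 0.26 -0.27  0.09]
0.51 -0.06 88 60 0.492 [-0.84  0.3   1.95  1.34  1.79 -0.7 ] [ 0.35 -0.34  0.09]
real	0m23.925s
user	0m19.246s
sys	0m0.157s
```

Request:
send_rows(
  deltas=[0,2,0.5,0,7,0,0.5,0,4,1,0,14,0,0.5,0,6,1,0,21,0,0.5,0,8,1,0,28,0,0.5,0,10,1,0,35,0,0.5],
)

```text
clock: 2.65
eef_pos: [0.4675, -0.1174, 0.2323]
eef_rot: [[0.875, -0.118, 0.469], [-0.129, -0.992, -0.009], [0.466, -0.053, -0.883]]
wrist_force: [0.0, -0.1, 0.4]
width: 0.0643
```

Request:
send_rows(
  deltas=[1.5,2,0,0,7,0,0.5,3,4,0,0,14,0,0.5,4.5,6,0,0,21,0,0.5,6,8,0,0,28,0,0.5,6.5,10,-2,0,28,0,0.5],
)

```text
clock: 3.07
eef_pos: [0.5393, -0.0163, 0.2089]
eef_rot: [[0.991, -0.13, -0.004], [-0.13, -0.991, -0.005], [-0.003, 0.005, -1.0]]
wrist_force: [1.2, 0.2, -1.6]
width: 0.064
```

```bash
cat >> h.py <<'E'
from scipy.spatial.transform import Rotation as Ro
def tool(azd,tiltd):
    az,tilt=np.radians([azd,tiltd])
    z=np.array([np.sin(tilt)*np.cos(az),np.sin(tilt)*np.sin(az),-np.cos(tilt)])
    y=np.array([np.sin(az),-np.cos(az),0]); return np.stack([np.cross(y,z),y,z],1)
def delta(x,azd,tiltd):
    s=bot.state(); R=tool(azd,tiltd)
    print('pos',s['eef_pos'].round(4),'q',s['qpos'].round(2),'w',round(s['width'],4),'t',round(s['clock'],1),'F',s['wrist_force'].round(1))
    print('dx cm',((np.array(x)-s['eef_pos'])*100).round(2),'rot deg',np.degrees(Ro.from_matrix(R@s['eef_rot'].T).as_rotvec()).round(2))
E
python3 - <<'E'
from h import *
snap('top','top1');snap('wrist','wr1')
delta([.5306,-.0158,.042],4.3,0)
E
```

```text
pos [ 0.5346 -0.0146  0.2038] q [-0.09 -0.08  1.5  -0.    1.73  1.61] w 0.0639 t 3.2 F [-0.3 -0.3 -0.4]
dx cm [ -0.4   -0.12 -16.18] rot deg [ 0.15 -0.36 11.6 ]
```

View pics/wr1.png

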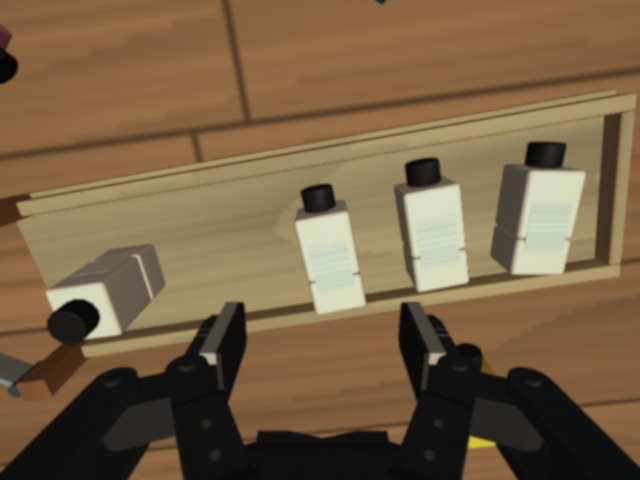

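The wrist view shows three white tipped bottles in the lane, at (330,250), (432,225) and (540,205), and the standing one at (105,290). The pink, yellow and turquoise look-alikes all lie outside the rack. My target is the white bottle at (330,250).

Request:
send_rows(
  deltas=[-0.2,-0.1,-4,0,0,6,0.5,-0.4,-0.12,-8,0,0,11.6,0.5,-0.4,-0.12,-11,0,0,11.6,0.5,-0.4,-0.12,-14,0,0,11.6,0.5,-0.4,-0.12,-14,0,0,11.6,0.5],
)

```text
clock: 3.58
eef_pos: [0.5259, -0.0189, 0.0627]
eef_rot: [[0.997, 0.072, -0.007], [0.072, -0.997, -0.002], [-0.007, 0.002, -1.0]]
wrist_force: [-1.6, 0.5, -2.3]
width: 0.0641
```

```bash
python3 - <<'E'
from h import *
snap('wrist','wr2')
delta([.5306,-.0158,.042],4.3,0)
E
```

```text
pos [ 0.5273 -0.0189  0.066 ] q [-0.1  -0.05  1.72 -0.    1.48  1.4 ] w 0.0639 t 3.6 F [ 0.5 -0.9  0.8]
dx cm [ 0.33  0.31 -2.4 ] rot deg [ 0.1  -0.19  0.17]
```

View pics/wr2.png

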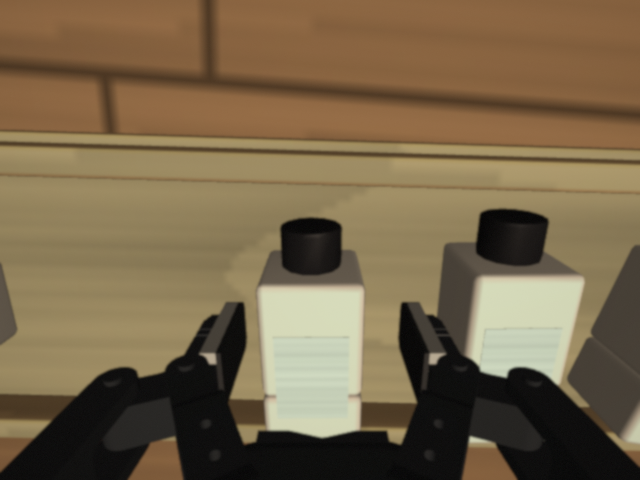

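Request:
send_rows(
  deltas=[0.3,0.3,-1.2,0,0,0,0.5,0.3,0.3,-2.4,0,0,0,0.5,0.3,0.3,-2.4,0,0,0,0.3,0.3,0.3,-2.4,0,0,0,-0.5,0.3,0.3,-2.4,0,0,0,-0.5],
  grip_force=40,
)

```text
clock: 4.05
eef_pos: [0.5323, -0.0148, 0.0433]
eef_rot: [[0.997, 0.074, 0.001], [0.074, -0.997, 0.001], [0.001, -0.001, -1.0]]
wrist_force: [-1.1, 0.7, -2.4]
width: 0.0414
```

Request:
send_rows(
  deltas=[0,0,0,0,0,0,-0.5,0,0,0,0,0,0,-0.5,0,0,0,0,0,0,-0.5],
)

```text
clock: 4.3
eef_pos: [0.5323, -0.0148, 0.0431]
eef_rot: [[0.997, 0.074, 0.001], [0.074, -0.997, 0.001], [0.001, -0.001, -1.0]]
wrist_force: [0.2, 0.1, 2.3]
width: 0.0415
```

```bash
python3 - <<'E'
from h import *
snap('wrist','wr3')
delta([.5306,-.0158,.042],4.3,0)
E
```

```text
pos [ 0.5323 -0.0148  0.0431] q [-0.09 -0.03  1.73  0.    1.44  1.4 ] w 0.0414 t 4.3 F [ 0.9 -0.1  2.6]
dx cm [-0.17 -0.1  -0.11] rot deg [-0.05  0.06  0.06]
```

View pics/wr3.png

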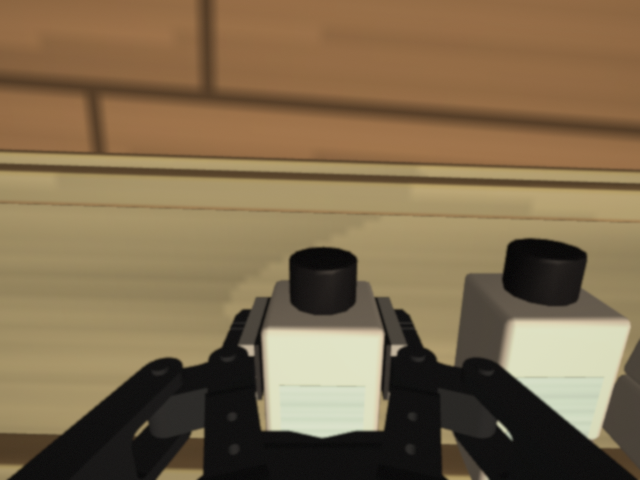

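Request:
send_rows(
  deltas=[0,0,2,0,0,0,-0.5,0,0,5,0,0,0,-0.5,0,0.5,8,0,0,6,-0.5,0,1.5,11,0,0,13,-0.5,0,3,13,0,0,20,-0.5],
  grip_force=40,
)

```text
clock: 4.77
eef_pos: [0.5321, 0.0147, 0.175]
eef_rot: [[0.91, 0.414, 0.001], [0.414, -0.91, 0.0], [0.001, 0.0, -1.0]]
wrist_force: [1.2, 1.4, -1.0]
width: 0.0414
```

Request:
send_rows(
  deltas=[0,1.5,0,0,0,7,-0.5,-0.5,3,0,0,0,14,-0.5,-1,4,0,0,0,21,-0.5,-1.5,5,0,0,0,28,-0.5,-1.7,5,0,0,0,31,-0.5],
)

```text
clock: 5.18
eef_pos: [0.5138, 0.067, 0.1715]
eef_rot: [[0.564, 0.826, -0.003], [0.826, -0.564, 0.001], [-0.001, -0.003, -1.0]]
wrist_force: [-0.9, -0.2, -1.9]
width: 0.0412
```

```bash
python3 - <<'E'
from h import *
delta([.51,.06,.17],55,0)
k=np.array([np.sin(np.radians(55)),-np.cos(np.radians(55))]); print(k*7,k*35)
E
```

```text
pos [0.5138 0.067  0.1715] q [ 0.06 -0.13  1.6   0.    1.68  0.66] w 0.0412 t 5.2 F [-0.9 -0.2 -1.9]
dx cm [-0.38 -0.7  -0.15] rot deg [-0.07 -0.16 -0.7 ]
[ 5.73406431 -4.01503505] [ 28.67032155 -20.07517527]
```

```bash
python3 - <<'E'
from ik import *
q=np.array([.06,-.13,1.6,0,1.68,.66])
for t in (0,20,40,60,77):
  q,e=ik(np.array([.508,.057,.17]),tool(np.radians(55.7),np.radians(t)),q+[0,0,0,.05,0,0]); print(t,q.round(2),e.round(4),fk(p0,q)[2].round(2))
for z in (.13,.09):
  q,e=ik(np.array([.508,.057,z]),tool(np.radians(55.7),np.radians(77)),q); print(z,q.round(2),e.round(4),fk(p0,q)[2].round(2))
E
```

```text
0 [ 0.05 -0.15  1.62  0.    1.67  0.64] 0.0 [0.51 0.06 0.49]
20 [-0.15 -0.32  1.8   0.31  1.51  0.46] 0.0 [ 0.45 -0.03  0.47]
40 [-0.36 -0.42  1.97  0.68  1.43  0.2 ] 0.0 [ 0.39 -0.11  0.41]
60 [-0.53 -0.41  2.12  1.06  1.45 -0.08] 0.0 [ 0.35 -0.17  0.33]
77 [-0.62 -0.3   2.2   1.35  1.52 -0.33] 0.0 [ 0.33 -0.2   0.24]
0.13 [-0.62 -0.22  2.22  1.36  1.5  -0.42] 0.0 [ 0.33 -0.2   0.2 ]
0.09 [-0.62 -0.12  2.22  1.36  1.47 -0.52] 0.0 [ 0.33 -0.2   0.16]
```

Request:
send_rows(
  deltas=[-0.2,-0.2,0,5.73,-4.02,0,-0.5,-0.3,-0.4,0,11.47,-8.03,0,-0.5,-0.4,-0.6,0,17.2,-12.05,0,-0.5,-0.5,-0.8,0,22.94,-16.06,0,-0.5,-0.6,-1,0,28.67,-20.08,0,-0.5],
)

```text
clock: 5.6
eef_pos: [0.5086, 0.0551, 0.1728]
eef_rot: [[0.464, 0.821, 0.332], [0.672, -0.57, 0.473], [0.578, 0.004, -0.816]]
wrist_force: [-1.0, 0.5, -1.8]
width: 0.0415
```

Request:
send_rows(
  deltas=[0,0,0,5.73,-4.02,0,-0.5,0,0,0,11.47,-8.03,0,-0.5,0,0,0,17.2,-12.05,0,-0.5,0,0,0,22.94,-16.06,0,-0.5,0,0,0,28.67,-20.08,0,-0.5],
)

```text
clock: 6.02
eef_pos: [0.5085, 0.0543, 0.1724]
eef_rot: [[0.189, 0.819, 0.542], [0.28, -0.574, 0.77], [0.941, 0.006, -0.338]]
wrist_force: [-0.3, 1.8, -2.8]
width: 0.0419
```

```bash
python3 - <<'E'
from h import *
delta([.508,.057,.092],55.7,77)
E
```

```text
pos [0.5085 0.0543 0.1724] q [-0.6  -0.37  2.18  1.24  1.48 -0.23] w 0.0419 t 6.0 F [-0.3  1.8 -2.8]
dx cm [-0.05  0.27 -8.04] rot deg [ 5.74 -3.56  0.73]
```

Request:
send_rows(
  deltas=[0,0.2,-2,2.9,-1.8,0.3,-0.5,0,0.3,-4,5.7,-3.6,0.7,-0.5,0,0.3,-6,5.7,-3.6,0.7,-0.5,0,0.3,-8.0,5.7,-3.6,0.7,-0.5,0,0.3,-8.2,5.7,-3.6,0.7,-0.5],
)

```text
clock: 6.43
eef_pos: [0.5071, 0.059, 0.0857]
eef_rot: [[0.137, 0.827, 0.545], [0.187, -0.562, 0.806], [0.973, -0.008, -0.232]]
wrist_force: [-0.3, -0.2, -2.3]
width: 0.0414
```

```bash
python3 - <<'E'
from h import *
snap('scene','sc4')
delta([.508,.057,.085],55.7,77)
cv2.imwrite('pics/sc4c.png',cv2.resize(cv2.imread('pics/sc4.png')[180:300,200:460],None,fx=3,fy=3,interpolation=cv2.INTER_CUBIC))
E
```

```text
pos [0.5077 0.0588 0.0875] q [-0.62 -0.12  2.22  1.36  1.47 -0.52] w 0.0416 t 6.5 F [-0.3  0.5 -2.2]
dx cm [ 0.03 -0.18 -0.25] rot deg [ 0.08 -0.52 -0.13]
```

View pics/sc4c.png

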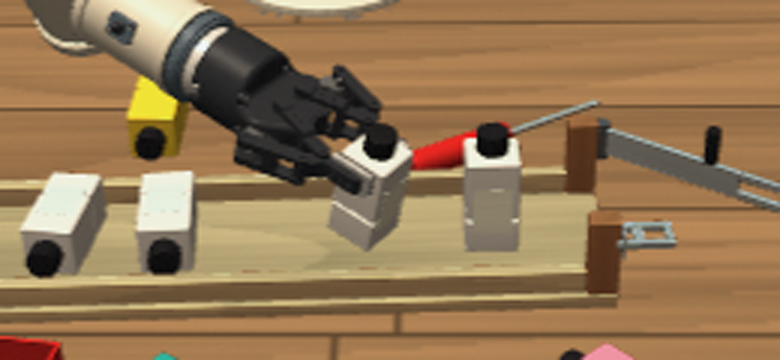

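Request:
send_rows(
  deltas=[0,0,-0.2,3.7,-2.5,0,-0.5,0,0,-0.4,7.4,-5.1,0,-0.5,0,0,-0.6,7.4,-5.1,0,-0.5,0,0,-0.6,7.4,-5.1,0,-0.5],
)

```text
clock: 6.82
eef_pos: [0.5086, 0.0583, 0.0835]
eef_rot: [[0.045, 0.828, 0.559], [0.062, -0.561, 0.825], [0.997, -0.002, -0.077]]
wrist_force: [0.0, -0.0, -1.9]
width: 0.0416
```

```bash
python3 - <<'E'
from h import *
delta([.508,.057,.081],55.7,86)
E
```

```text
pos [0.5086 0.0583 0.0835] q [-0.63  0.02  2.22  1.49  1.55 -0.67] w 0.0416 t 6.8 F [ 0.  -0.  -1.9]
dx cm [-0.06 -0.13 -0.25] rot deg [ 0.27 -0.35 -0.16]
```

Lower 3 mm, then release.

Request:
send_rows(
  deltas=[0,0,-0.15,0,0,0,-0.5,0,0,-0.3,0,0,0,-0.5,0,0,-0.3,0,0,0,-0.5],
)

```text
clock: 7.07
eef_pos: [0.5091, 0.0582, 0.0821]
eef_rot: [[0.04, 0.828, 0.56], [0.065, -0.561, 0.825], [0.997, 0.003, -0.076]]
wrist_force: [0.1, 0.3, -2.5]
width: 0.0416
```

Request:
send_rows(
  deltas=[0,0,0,0,0,0,0.25,0,0,0,0,0,0,0.25,0,0,0,0,0,0,0.25,0,0,0,0,0,0,0.25],
)

```text
clock: 7.4
eef_pos: [0.5089, 0.0582, 0.0817]
eef_rot: [[0.041, 0.827, 0.56], [0.062, -0.562, 0.825], [0.997, 0.001, -0.075]]
wrist_force: [0.4, 0.1, -0.5]
width: 0.0537
```

```bash
python3 - <<'E'
from h import *
snap('scene','sc5')
delta([.508,.057,.081],55.7,86)
cv2.imwrite('pics/sc5c.png',cv2.resize(cv2.imread('pics/sc5.png')[180:300,200:460],None,fx=3,fy=3,interpolation=cv2.INTER_CUBIC))
E
```

```text
pos [0.5088 0.0582 0.0815] q [-0.63  0.03  2.21  1.49  1.55 -0.68] w 0.0529 t 7.5 F [ 0.2  0.6 -0.5]
dx cm [-0.08 -0.12 -0.05] rot deg [ 0.27 -0.13 -0.14]
```

View pics/sc5c.png

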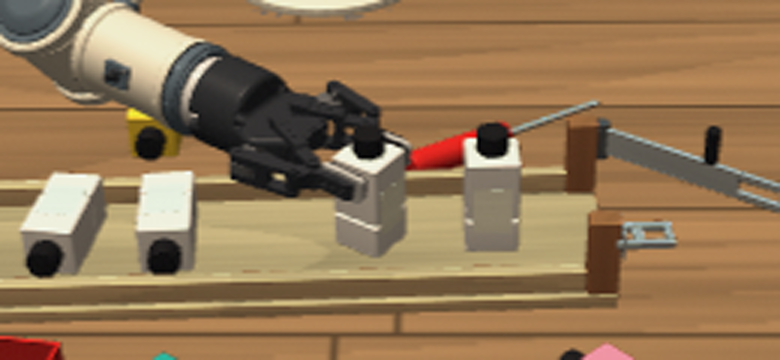

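Request:
send_rows(
  deltas=[-1.1,-1.65,0.2,0,0,0,0.35,-2.2,-3.3,0.6,0,0,0,0.4,-3.4,-5,2.5,0,0,0,0.5,-4.5,-6.6,5,0,0,0,0.5,-4.5,-6.6,8,-5.8,3.9,0,0.5],
)

```text
clock: 7.87
eef_pos: [0.4617, -0.0087, 0.1545]
eef_rot: [[0.118, 0.826, 0.551], [0.146, -0.564, 0.813], [0.982, -0.015, -0.187]]
wrist_force: [0.4, -0.7, -0.5]
width: 0.0638
```

Request:
send_rows(
  deltas=[0,0,2,-5.8,3.9,0,0.5,0,0,4,-11.6,7.9,0,0.5,1,-1,5,-17.4,11.8,0,0.5,2,-2,5,-23.2,15.8,0,0.5,3,-3,5,-29,19.7,0,0.5],
)

```text
clock: 8.28
eef_pos: [0.4943, -0.0389, 0.2121]
eef_rot: [[0.403, 0.827, 0.392], [0.6, -0.562, 0.57], [0.691, 0.005, -0.723]]
wrist_force: [-0.4, -0.3, -0.2]
width: 0.0641
```

Request:
send_rows(
  deltas=[1,-1,0,-5.8,3.9,0,0.5,2,-2,0,-11.6,7.9,0,0.5,3,-3,0,-17.4,11.8,0,0.5,4,-4,0,-23.2,15.8,0,0.5,5,-5,0,-29,19.7,0,0.5],
)

```text
clock: 8.7
eef_pos: [0.5446, -0.0882, 0.2109]
eef_rot: [[0.555, 0.827, 0.086], [0.818, -0.562, 0.124], [0.151, 0.002, -0.988]]
wrist_force: [0.2, -0.1, -0.6]
width: 0.0641
```

```bash
cat > find.py <<'E'
from h import *
import sys
def lying(f):
    d=load(f)
    hsv=cv2.cvtColor(d['pixels'],cv2.COLOR_RGB2HSV)
    m=((hsv[...,1]<60)&(hsv[...,2]>150)).astype(np.uint8); m[:225]=0;m[300:]=0;m[:,:240]=0;m[:,440:]=0
    for c in cv2.findContours(m,cv2.RETR_EXTERNAL,cv2.CHAIN_APPROX_NONE)[0]:
        if cv2.contourArea(c)<100: continue
        r=cv2.minAreaRect(c); bp=cv2.boxPoints(r); z=.054 if max(r[1])>25 else .094
        P=np.array([onz(d,*p,z)[:2] for p in bp]); P=P[np.argsort(P[:,0])]; b=P[:2].mean(0);t=P[2:].mean(0);a=t-b
        print('px',np.round(r[0]),np.round(r[1],1),'base',b.round(4),'top',t.round(4),'heading',np.degrees(np.arctan2(a[1],a[0])).round(1),'len',np.linalg.norm(a).round(4),'grasp',(t-.015*a/np.linalg.norm(a)).round(4))
if __name__=='__main__': snap('top',sys.argv[1]); lying(sys.argv[1])
E
python3 find.py top6; python3 - <<'E'
from h import *
snap('wrist','wr6')
delta([.5416,-.098,.043],4.5,0)
E
```

```text
px [380. 267.] [11.2 17.4] base [ 0.4742 -0.0974] top [ 0.4992 -0.0952] heading 5.0 len 0.0251 grasp [ 0.4843 -0.0965]
px [401. 279.] [ 4.8 43.3] base [ 0.4135 -0.1342] top [ 0.5097 -0.1675] heading -19.1 len 0.1018 grasp [ 0.4955 -0.1626]
px [415. 264.] [11.  16.3] base [ 0.4759 -0.1736] top [ 0.5122 -0.1807] heading -11.0 len 0.037 grasp [ 0.4975 -0.1778]
px [268. 259.] [18. 17.] base [0.4895 0.1555] top [0.5302 0.1554] heading -0.1 len 0.0407 grasp [0.5152 0.1555]
px [310. 257.] [17.8 17.8] base [0.4956 0.0719] top [0.5287 0.0491] heading -34.6 len 0.0402 grasp [0.5163 0.0576]
pos [ 0.5457 -0.0862  0.2093] q [-0.3  -0.09  1.5   0.15  1.69  0.31] w 0.0641 t 8.8 F [-0.5  0.9 -0.4]
dx cm [ -0.41  -1.18 -16.63] rot deg [ -4.67   7.87 -51.46]
```

View pics/top6.png

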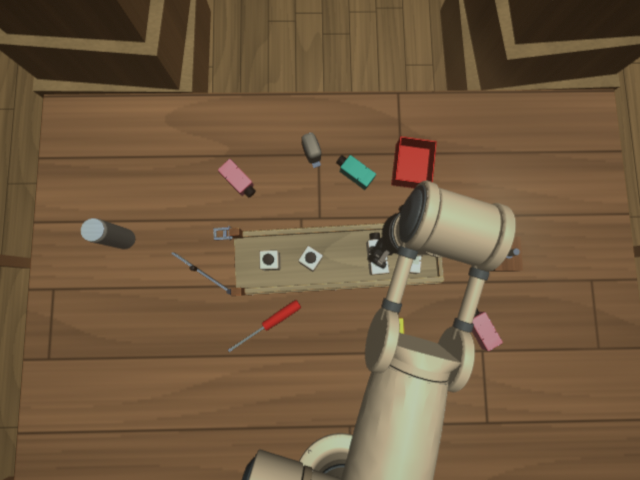

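Request:
send_rows(
  deltas=[-0.1,-0.3,0,-4.67,5,0,0.5,-0.3,-0.6,0,-4.67,7.87,-7,0.5,-0.4,-1,0,-4.67,7.87,-14,0.5,-0.4,-1.2,0,-4.67,7.87,-21,0.5,-0.4,-1.2,0,-4.67,7.87,-28,0.5],
)

```text
clock: 9.22
eef_pos: [0.539, -0.0998, 0.2085]
eef_rot: [[0.889, 0.458, -0.013], [0.458, -0.888, 0.032], [0.003, -0.034, -0.999]]
wrist_force: [0.7, 0.2, -0.2]
width: 0.0638
```

Request:
send_rows(
  deltas=[0,0,0,0,0,-7,0.5,0,0,0,0,0,-14,0.5,0,0,-3,0,0,-21,0.5,0,0,-6,0,0,-23.5,0.5,0,0,-8,0,0,-23.5,0.5],
)

```text
clock: 9.63
eef_pos: [0.5381, -0.0994, 0.1264]
eef_rot: [[0.998, 0.069, -0.002], [0.069, -0.997, 0.035], [0.0, -0.035, -0.999]]
wrist_force: [0.1, 0.1, -1.1]
width: 0.0641
```

```bash
python3 - <<'E'
from h import *
snap('wrist','wr7')
delta([.5416,-.098,.043],4.5,0)
E
```

```text
pos [ 0.5363 -0.0989  0.1219] q [-0.26 -0.03  1.59  0.03  1.6   1.24] w 0.0638 t 9.7 F [-0.2  0.7 -3.8]
dx cm [ 0.53  0.09 -7.89] rot deg [-2.11 -0.52  0.44]
```

View pics/wr7.png

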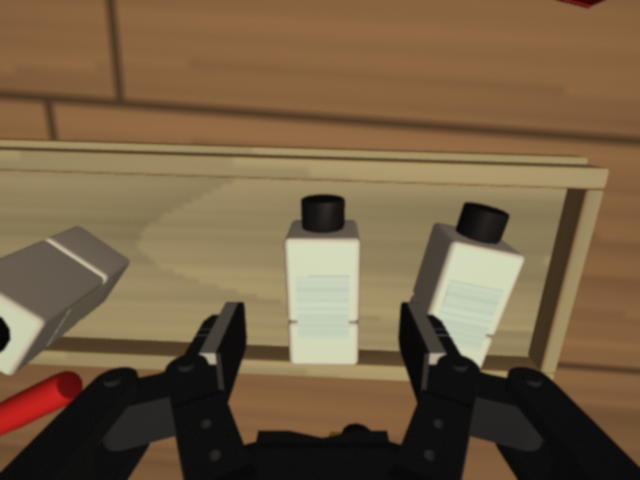

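Request:
send_rows(
  deltas=[0.3,0.1,-3,-2.1,-0.5,0.4,0.5,0.5,0.1,-6,-2.1,-0.5,0.4,0.5,0.5,0.1,-7.8,-2.1,-0.5,0.4,0.5,0.5,0.1,-7.8,-2.1,-0.5,0.4,0.4,0.5,0.1,-7.8,-2.1,-0.5,0.4,-0.5],
)

```text
clock: 10.1
eef_pos: [0.5438, -0.0986, 0.051]
eef_rot: [[0.997, 0.079, 0.006], [0.079, -0.997, -0.003], [0.006, 0.004, -1.0]]
wrist_force: [0.3, -0.1, 0.2]
width: 0.0491
```

Request:
send_rows(
  deltas=[0,0,0,0,0,0,-0.5,0,0,0,0,0,0,-0.5,0,0,0,0,0,0,-0.5,0,0,0,0,0,0,-0.5],
)

```text
clock: 10.43
eef_pos: [0.5455, -0.0989, 0.0528]
eef_rot: [[0.997, 0.079, 0.011], [0.079, -0.997, -0.005], [0.01, 0.006, -1.0]]
wrist_force: [1.4, -0.9, 0.3]
width: 0.0416
```

```bash
python3 - <<'E'
from h import *
snap('wrist','wr8')
delta([.5416,-.098,.043],4.5,0)
E
python3 - <<'E'
from ik import *
q=np.array([-.26,-.03,1.59,0,1.6,1.24])
for t in (0,20,40,60,77):
  q,e=ik(np.array([.512,-.036,.17]),tool(np.radians(52),np.radians(t)),q+[0,0,0,.05,0,0]); print(t,q.round(2),e.round(4),fk(p0,q)[2].round(2))
for z,t in ((.13,80),(.082,86)):
  q,e=ik(np.array([.512,-.036,z]),tool(np.radians(52),np.radians(t)),q); print(z,q.round(2),e.round(4),fk(p0,q)[2].round(2))
E
```

```text
pos [ 0.5456 -0.0989  0.0528] q [-0.24  0.02  1.67 -0.    1.44  1.25] w 0.0418 t 10.5 F [0.2 0.4 1.9]
dx cm [-0.4   0.09 -0.98] rot deg [ 0.31  0.61 -0.06]
0 [-0.14 -0.14  1.61  0.    1.67  0.53] 0.0 [ 0.51 -0.04  0.49]
20 [-0.34 -0.28  1.77  0.33  1.54  0.33] 0.0 [ 0.45 -0.12  0.47]
40 [-0.55 -0.35  1.91  0.69  1.5   0.09] 0.0 [ 0.39 -0.2   0.41]
60 [-0.71 -0.3   2.03  1.05  1.53 -0.16] 0.0 [ 0.34 -0.25  0.33]
77 [-0.79 -0.18  2.1   1.31  1.61 -0.37] 0.0 [ 0.32 -0.28  0.24]
0.13 [-0.8  -0.07  2.12  1.35  1.61 -0.5 ] 0.0 [ 0.32 -0.28  0.18]
0.082 [-0.81  0.13  2.11  1.43  1.64 -0.68] 0.0 [ 0.32 -0.28  0.1 ]
```

View pics/wr8.png

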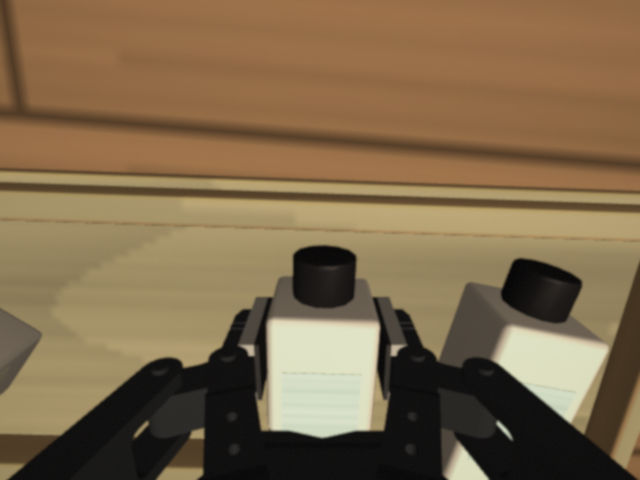

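Request:
send_rows(
  deltas=[0,0,0,0,0,0,0.3,0,0,0,0,0,0,0.3,-0.4,0,-0.9,0,0,0,0.3,-0.4,0,-0.9,0,0,0,0.3,-0.4,0,-0.9,0,0,0,-0.5],
)

```text
clock: 10.9
eef_pos: [0.5398, -0.0985, 0.0411]
eef_rot: [[0.997, 0.08, 0.006], [0.08, -0.997, -0.004], [0.005, 0.005, -1.0]]
wrist_force: [0.2, 0.7, -0.4]
width: 0.0447
```

Request:
send_rows(
  deltas=[0,0,0,0,0,0,-0.5,0,0,0,0,0,0,-0.5,0,0,0,0,0,0,-0.5,0,0,0,0,0,0,-0.5],
)

```text
clock: 11.23
eef_pos: [0.5408, -0.0987, 0.0423]
eef_rot: [[0.997, 0.08, 0.008], [0.08, -0.997, -0.005], [0.008, 0.006, -1.0]]
wrist_force: [-0.8, -0.4, -0.4]
width: 0.0417
```

Request:
send_rows(
  deltas=[0,0,2,0,0,0,-0.5,0,0,5,0,0,0,-0.5,-0.5,0.5,8,0,0,6,-0.5,-1,1.5,11,0,0,13,-0.5,-1.5,3,13,0,0,20,-0.5],
)

```text
clock: 11.65
eef_pos: [0.5262, -0.0693, 0.1758]
eef_rot: [[0.908, 0.42, 0.013], [0.42, -0.908, -0.003], [0.01, 0.008, -1.0]]
wrist_force: [1.0, 0.4, -1.2]
width: 0.0417
```

Request:
send_rows(
  deltas=[-0.4,1,0,0,0,7,-0.5,-0.8,2,0,0,0,14,-0.5,-1.2,2.8,0,0,0,21,-0.5,-1.4,2.8,0,0,0,27.5,-0.5,-1.4,2.8,0,0,0,27.5,-0.5],
)

```text
clock: 12.07
eef_pos: [0.5115, -0.0402, 0.1725]
eef_rot: [[0.611, 0.792, 0.009], [0.792, -0.611, 0.003], [0.008, 0.006, -1.0]]
wrist_force: [0.1, -0.3, -1.0]
width: 0.0419
```

```bash
python3 - <<'E'
from h import *
delta([.512,-.04,.17],52,0)
k=np.array([np.sin(np.radians(52)),-np.cos(np.radians(52))]); print(*[(k*7*i).round(1) for i in range(1,6)])
E
```

```text
pos [ 0.5115 -0.0402  0.1725] q [-0.15 -0.15  1.62  0.    1.67  0.51] w 0.0419 t 12.1 F [ 0.1 -0.3 -1. ]
dx cm [ 0.05  0.02 -0.25] rot deg [-0.15  0.54 -0.34]
[ 5.5 -4.3] [11.  -8.6] [ 16.5 -12.9] [ 22.1 -17.2] [ 27.6 -21.5]
```

Request:
send_rows(
  deltas=[0,0,0,5.5,-4.3,0,-0.5,0,0,0,11,-8.6,0,-0.5,0,0,0,16.5,-12.9,0,-0.5,0,0,0,22.1,-17.2,0,-0.5,0,0,0,27.6,-21.5,0,-0.5],
)

```text
clock: 12.48
eef_pos: [0.5122, -0.0414, 0.1738]
eef_rot: [[0.501, 0.784, 0.366], [0.638, -0.621, 0.455], [0.584, 0.006, -0.811]]
wrist_force: [-0.6, -0.7, -2.1]
width: 0.0415
```

Request:
send_rows(
  deltas=[0,0,0,5.5,-4.3,0,-0.5,0,0,0,11,-8.6,0,-0.5,0,0,0,16.5,-12.9,0,-0.5,0,0,0,22.1,-17.2,0,-0.5,0,0,0,27.6,-21.5,0,-0.5],
)

```text
clock: 12.9
eef_pos: [0.5118, -0.0422, 0.1731]
eef_rot: [[0.205, 0.783, 0.588], [0.259, -0.622, 0.739], [0.944, 0.001, -0.331]]
wrist_force: [1.1, 0.9, -1.3]
width: 0.0418
```

Request:
send_rows(
  deltas=[0,0,-1.5,5.5,-4.3,0,-0.5,0,0,-3,11,-8.6,0,-0.5,0,0,-5,12.5,-9.6,0,-0.5,0,0,-7,12.5,-9.6,0,-0.5,0,0,-8.2,12.5,-9.6,0,-0.5],
)

```text
clock: 13.32
eef_pos: [0.511, -0.0406, 0.0869]
eef_rot: [[0.05, 0.785, 0.618], [0.047, -0.62, 0.783], [0.998, -0.011, -0.068]]
wrist_force: [-0.0, -0.0, -0.2]
width: 0.0413
```

```bash
python3 - <<'E'
from h import *
snap('scene','sc9')
delta([.512,-.04,.081],52,87)
cv2.imwrite('pics/sc9c.png',cv2.resize(cv2.imread('pics/sc9.png')[180:300,200:460],None,fx=3,fy=3,interpolation=cv2.INTER_CUBIC))
E
```

```text
pos [ 0.5108 -0.0402  0.0857] q [-0.82  0.12  2.11  1.42  1.65 -0.66] w 0.0416 t 13.4 F [-1.1  0.9 -2.5]
dx cm [ 0.12  0.02 -0.47] rot deg [ 0.31 -1.13  0.29]
```

View pics/sc9c.png

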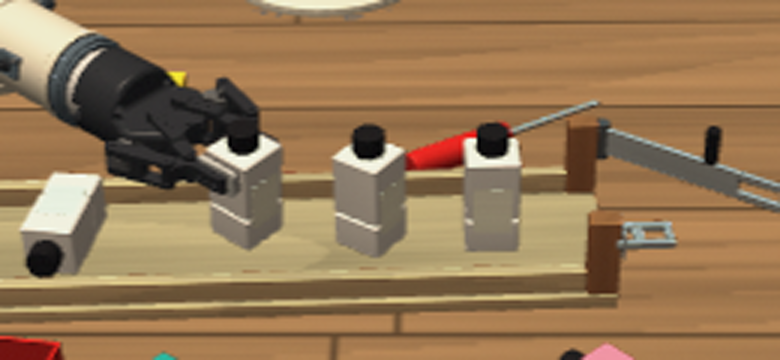

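Request:
send_rows(
  deltas=[0,0,-0.2,0,0,0,-0.5,0,0,-0.4,0,0,0,-0.5,0,0,-0.4,0,0,0,-0.5],
)

```text
clock: 13.62
eef_pos: [0.5121, -0.0411, 0.0871]
eef_rot: [[0.042, 0.785, 0.617], [0.052, -0.619, 0.784], [0.998, -0.001, -0.067]]
wrist_force: [0.8, 0.3, -1.2]
width: 0.0418
```

Request:
send_rows(
  deltas=[0,0,0,0,0,0,0.25,0,0,0,0,0,0,0.25,0,0,0,0,0,0,0.25,0,0,0,0,0,0,0.25],
)

```text
clock: 13.95
eef_pos: [0.5119, -0.0408, 0.087]
eef_rot: [[0.042, 0.786, 0.617], [0.052, -0.619, 0.784], [0.998, -0.0, -0.067]]
wrist_force: [0.3, -0.7, 0.6]
width: 0.0536
```

```bash
python3 - <<'E'
from h import *
snap('scene','sc10')
delta([.512,-.04,.081],52,87)
cv2.imwrite('pics/sc10c.png',cv2.resize(cv2.imread('pics/sc10.png')[180:300,200:460],None,fx=3,fy=3,interpolation=cv2.INTER_CUBIC))
E
```

```text
pos [ 0.5119 -0.0408  0.0869] q [-0.82  0.12  2.11  1.43  1.65 -0.67] w 0.0532 t 14.0 F [-0.1 -0.3  0.4]
dx cm [ 0.01  0.08 -0.59] rot deg [ 0.63 -0.55  0.23]
```

View pics/sc10c.png

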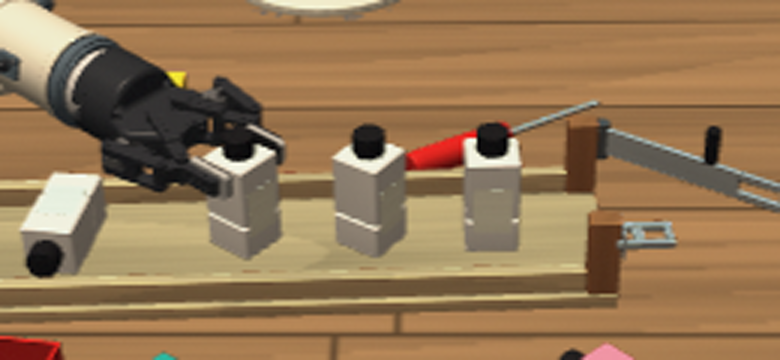

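Request:
send_rows(
  deltas=[-0.6,-0.8,0.6,0,0,0,0.4,-1.5,-1.9,2.5,0,0,0,0.45,-2.5,-3.2,5,0,0,0,0.5,-4,-5,8,0,0,0,0.5,-4,-5,11,-5.5,4.3,0,0.5],
)

```text
clock: 14.42
eef_pos: [0.4694, -0.0921, 0.1928]
eef_rot: [[0.127, 0.783, 0.609], [0.137, -0.621, 0.771], [0.982, -0.014, -0.186]]
wrist_force: [0.8, -1.2, -0.0]
width: 0.0639
```

Request:
send_rows(
  deltas=[1,-1,1,-5.5,4.3,0,0.5,2,-2,2,-11,8.6,0,0.5,3,-3,2,-16.5,12.9,0,0.5,4,-4,2,-22.1,17.2,0,0.5,5,-5,2,-27.6,21.5,0,0.5],
)

```text
clock: 14.83
eef_pos: [0.5216, -0.1426, 0.2184]
eef_rot: [[0.445, 0.784, 0.433], [0.568, -0.621, 0.54], [0.693, 0.005, -0.721]]
wrist_force: [0.0, -0.8, -0.2]
width: 0.0642
```

Request:
send_rows(
  deltas=[0.5,-1,0,-5.5,4.3,0,0.5,1,-2,0,-11,8.6,0,0.5,1.5,-3,0,-16.5,12.9,0,0.5,1.8,-4,0,-22.1,17.2,0,0.5,2,-5,0,-27.6,21.5,0,0.5],
)

```text
clock: 15.25
eef_pos: [0.5416, -0.1921, 0.2185]
eef_rot: [[0.611, 0.785, 0.101], [0.777, -0.619, 0.117], [0.155, 0.007, -0.988]]
wrist_force: [0.3, -0.5, 0.7]
width: 0.0637
```

```bash
python3 - <<'E'
from h import *
snap('wrist','wr11')
delta([.542,-.185,.12],-7.4,0)
E
```

```text
pos [ 0.5428 -0.1916  0.2187] q [-0.48 -0.02  1.42  0.15  1.71  0.21] w 0.0641 t 15.3 F [-2.8  3.4 -0.6]
dx cm [-0.08  0.66 -9.87] rot deg [ -2.89   8.46 -59.21]
```

View pics/wr11.png

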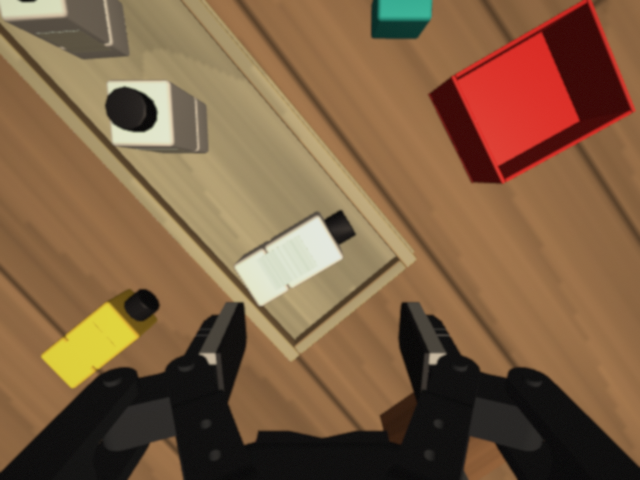

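Request:
send_rows(
  deltas=[0,0.3,0,-2.9,6,0,0.5,0,0.6,0,-2.9,8.4,-7,0.5,0,0.6,0,-2.9,8.4,-14,0.5,0,0.6,0,-2.9,8.4,-21,0.5,0,0.6,0,-2.9,8.4,-28,0.5],
)

```text
clock: 15.72
eef_pos: [0.5412, -0.1847, 0.216]
eef_rot: [[0.919, 0.395, -0.004], [0.394, -0.918, 0.049], [0.016, -0.047, -0.999]]
wrist_force: [-0.2, -0.2, 0.6]
width: 0.0643
```

Request:
send_rows(
  deltas=[0,0,0,0,0,-7,0.5,0,0,0,0,0,-14,0.5,0,0,-2,0,0,-21,0.5,0,0,-4,0,0,-28,0.5,0,0,-6,0,0,-31,0.5],
)

```text
clock: 16.13
eef_pos: [0.5411, -0.185, 0.1561]
eef_rot: [[0.991, -0.135, 0.023], [-0.136, -0.99, 0.044], [0.016, -0.047, -0.999]]
wrist_force: [0.5, -0.1, 0.1]
width: 0.0638
```

Request:
send_rows(
  deltas=[0,0,-1,0,0,0,0.5,0,0,-2,0,0,0,0.5,0,0,-2,0,0,0,0.5],
)

```text
clock: 16.38
eef_pos: [0.5406, -0.1846, 0.1342]
eef_rot: [[0.992, -0.127, 0.018], [-0.127, -0.991, 0.045], [0.012, -0.046, -0.999]]
wrist_force: [0.3, 0.8, -0.7]
width: 0.0642
```

```bash
python3 - <<'E'
from h import *
snap('wrist','wr12')
delta([.542,-.185,.043],-7.4,0)
E
```

```text
pos [ 0.5412 -0.1847  0.1357] q [-0.41  0.02  1.52  0.05  1.6   1.28] w 0.0639 t 16.4 F [-0.4  0.5  0.9]
dx cm [ 0.08 -0.03 -9.27] rot deg [-2.5   1.13 -0.1 ]
```

View pics/wr12.png

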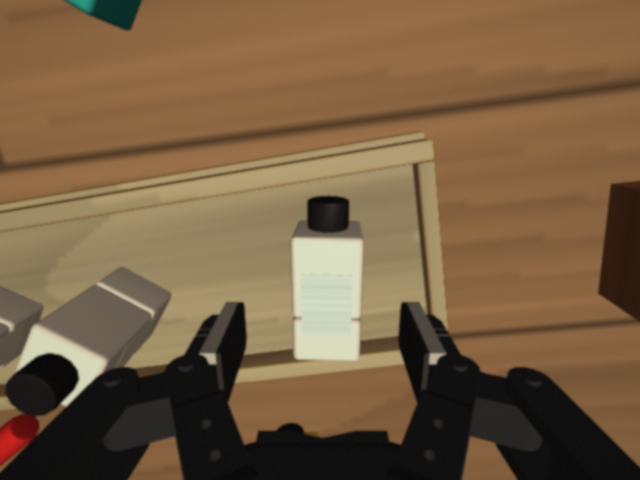

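Request:
send_rows(
  deltas=[0,0,-3,-2.5,1.1,0,0.5,0,0,-6,-2.5,1.1,0,0.5,0,0,-8,-2.5,1.1,0,0.5,0,0,-9.2,-2.5,1.1,0,0.5,0,0,-9.2,-2.5,1.1,0,0.4],
)

```text
clock: 16.85
eef_pos: [0.5407, -0.1842, 0.0422]
eef_rot: [[0.992, -0.127, -0.002], [-0.127, -0.992, 0.0], [-0.002, -0.0, -1.0]]
wrist_force: [-0.5, 0.2, -0.1]
width: 0.06
```

Request:
send_rows(
  deltas=[0,0,0,0,0,0,0.4,0,0,0,0,0,0,0.4],
)

```text
clock: 17.02
eef_pos: [0.543, -0.1853, 0.0468]
eef_rot: [[0.992, -0.128, 0.005], [-0.128, -0.992, -0.003], [0.005, 0.002, -1.0]]
wrist_force: [0.9, 0.4, 0.8]
width: 0.0596
```

```bash
python3 - <<'E'
from h import *
delta([.542,-.185,.043],-7.4,0)
E
```

```text
pos [ 0.543  -0.1853  0.0468] q [-0.39  0.08  1.62 -0.    1.44  1.31] w 0.0596 t 17.0 F [0.9 0.4 0.8]
dx cm [-0.1   0.03 -0.38] rot deg [ 0.15  0.3  -0.06]
```

Request:
send_rows(
  deltas=[-0.1,0,-0.4,0,0,0,0,-0.1,0,-0.4,0,0,0,-0.5,-0.1,0,-0.4,0,0,0,-0.5,-0.1,0,-0.4,0,0,0,-0.5,-0.1,0,-0.4,0,0,0,-0.5],
)

```text
clock: 17.43
eef_pos: [0.5418, -0.1851, 0.0422]
eef_rot: [[0.992, -0.128, 0.005], [-0.128, -0.992, -0.003], [0.005, 0.002, -1.0]]
wrist_force: [0.8, -0.6, 5.6]
width: 0.0418
```

```bash
python3 - <<'E'
from h import *
delta([.52,-.135,.17],48,0)
k=np.array([np.sin(np.radians(48)),-np.cos(np.radians(48))]); print(*[(k*7*i).round(1) for i in range(1,6)])
E
python3 - <<'E'
from ik import *
q=np.array([-.39,.08,1.59,0,1.6,.3])
for t in (0,20,40,60,77):
  q,e=ik(np.array([.517,-.135,.17]),tool(np.radians(48),np.radians(t)),q+[0,0,0,.05,0,0]); print(t,q.round(2),e.round(4),fk(p0,q)[2].round(2))
for z,t in ((.13,80),(.082,86)):
  q,e=ik(np.array([.517,-.135,z]),tool(np.radians(48),np.radians(t)),q); print(z,q.round(2),e.round(4),fk(p0,q)[2].round(2))
E
```

```text
pos [ 0.5418 -0.1851  0.0422] q [-0.39  0.08  1.63 -0.    1.43  1.31] w 0.0418 t 17.4 F [ 0.8 -0.6  5.6]
dx cm [-2.18  5.01 12.78] rot deg [-0.    0.33 55.34]
[ 5.2 -4.7] [10.4 -9.4] [ 15.6 -14.1] [ 20.8 -18.7] [ 26.  -23.4]
0 [-0.32 -0.09  1.56 -0.    1.67  0.41] 0.0 [ 0.52 -0.13  0.49]
20 [-0.52 -0.19  1.69  0.34  1.57  0.23] 0.0 [ 0.44 -0.22  0.47]
40 [-0.71 -0.22  1.81  0.7   1.54  0.  ] 0.0 [ 0.38 -0.29  0.41]
60 [-0.86 -0.15  1.91  1.03  1.59 -0.22] 0.0 [ 0.33 -0.34  0.33]
77 [-0.93 -0.03  1.96  1.29  1.67 -0.4 ] 0.0 [ 0.31 -0.36  0.24]
0.13 [-0.94  0.07  1.98  1.32  1.67 -0.51] 0.0 [ 0.31 -0.37  0.18]
0.082 [-0.95  0.25  1.97  1.38  1.7  -0.67] 0.0 [ 0.31 -0.37  0.1 ]
```

```bash
python3 - <<'E'
from h import *
d=load('top0'); print(onz(d,485,330,.042),onz(d,395,332,.042),onz(d,475,315,.042))
E
```

```text
[ 0.33909221 -0.34525077  0.042     ] [ 0.33844848 -0.13395664  0.042     ] [ 0.37394612 -0.32412567  0.042     ]
```

```bash
python3 - <<'E'
from h import *
k=np.array([np.sin(np.radians(30)),-np.cos(np.radians(30))]); print(*[(k*7*i).round(1) for i in range(1,6)])
E
python3 - <<'E'
from ik import *
q=np.array([-.39,.08,1.59,0,1.6,.3])
for t in (0,20,40,60,77):
  q,e=ik(np.array([.517,-.14,.17]),tool(np.radians(30),np.radians(t)),q+[0,0,0,.05,0,0]); print(t,q.round(2),e.round(4),fk(p0,q)[2].round(2))
for z,t in ((.13,80),(.084,82)):
  q,e=ik(np.array([.517,-.14,z]),tool(np.radians(30),np.radians(t)),q); print(z,q.round(2),e.round(4),fk(p0,q)[2].round(2))
E
```

```text
[ 3.5 -6.1] [  7.  -12.1] [ 10.5 -18.2] [ 14.  -24.2] [ 17.5 -30.3]
0 [-0.33 -0.08  1.56 -0.    1.67  0.72] 0.0 [ 0.52 -0.14  0.49]
20 [-0.5  -0.27  1.76  0.3   1.47  0.54] 0.0 [ 0.42 -0.19  0.47]
40 [-0.7  -0.39  1.95  0.67  1.36  0.28] 0.0 [ 0.34 -0.24  0.41]
60 [-0.87 -0.41  2.11  1.06  1.35 -0.03] 0.0 [ 0.28 -0.28  0.33]
77 [-0.95 -0.31  2.21  1.38  1.41 -0.3 ] 0.0 [ 0.25 -0.29  0.24]
0.13 [-0.96 -0.19  2.23  1.45  1.42 -0.45] 0.0 [ 0.25 -0.3   0.18]
0.084 [-0.97 -0.04  2.23  1.5   1.42 -0.6 ] 0.0 [ 0.25 -0.3   0.13]
```

Request:
send_rows(
  deltas=[0,0,2,0,0,0,-0.5,0,0.3,5,0,0,6,-0.5,-0.5,1.5,8,0,0,13,-0.5,-1.5,3,11,0,0,20,-0.5,-2.3,4.3,13,0,0,27,-0.5],
)

```text
clock: 17.85
eef_pos: [0.5177, -0.1413, 0.1732]
eef_rot: [[0.94, 0.342, 0.004], [0.342, -0.94, -0.001], [0.004, 0.002, -1.0]]
wrist_force: [0.6, 0.0, -1.0]
width: 0.0418
```

Request:
send_rows(
  deltas=[0,0.1,0,0,0,5,-0.5,0,0.1,0,0,0,10,-0.5,0,0.1,0,0,0,10,-0.5,0,0.1,0,0,0,10,-0.5],
)

```text
clock: 18.18
eef_pos: [0.5175, -0.1406, 0.1699]
eef_rot: [[0.87, 0.493, 0.001], [0.493, -0.87, 0.0], [0.001, 0.0, -1.0]]
wrist_force: [0.7, 0.0, -1.8]
width: 0.042
```

```bash
python3 - <<'E'
from h import *
delta([.517,-.14,.17],30,0)
E
```

```text
pos [ 0.5175 -0.1406  0.1699] q [-0.33 -0.08  1.56  0.    1.67  0.73] w 0.042 t 18.2 F [ 0.7  0.  -1.8]
dx cm [-0.05  0.06  0.01] rot deg [-0.02  0.08  0.48]
```

Request:
send_rows(
  deltas=[0,0,0,3.5,-6.1,0,-0.5,0,0,0,7,-12.1,0,-0.5,0,0,0,10.5,-18.2,0,-0.5,0,0,0,14,-24.2,0,-0.5,0,0,0,17.5,-30.3,0,-0.5],
)

```text
clock: 18.6
eef_pos: [0.5178, -0.1411, 0.1709]
eef_rot: [[0.71, 0.492, 0.504], [0.4, -0.87, 0.287], [0.58, -0.002, -0.815]]
wrist_force: [-0.3, -0.1, -1.7]
width: 0.0416
```

Request:
send_rows(
  deltas=[0,0,0,3.5,-6.1,0,-0.5,0,0,0,7,-12.1,0,-0.5,0,0,0,10.5,-18.2,0,-0.5,0,0,0,14,-24.2,0,-0.5,0,0,0,17.5,-30.3,0,-0.5],
)

```text
clock: 19.02
eef_pos: [0.5173, -0.1417, 0.1707]
eef_rot: [[0.294, 0.494, 0.818], [0.161, -0.869, 0.467], [0.942, -0.006, -0.335]]
wrist_force: [1.3, 0.7, -2.2]
width: 0.0417
```

Request:
send_rows(
  deltas=[0,0,-1.5,3.5,-6.1,0,-0.5,0,0,-3,6.5,-11.2,0,-0.5,0,0,-5,6.5,-11.2,0,-0.5,0,0,-7,6.5,-11.2,0,-0.5,0,0,-8.2,6.5,-11.2,0,-0.5],
)

```text
clock: 19.43
eef_pos: [0.5168, -0.1401, 0.0846]
eef_rot: [[0.114, 0.497, 0.86], [0.049, -0.867, 0.495], [0.992, -0.014, -0.123]]
wrist_force: [-0.0, 0.0, -1.1]
width: 0.0414
```

Request:
send_rows(
  deltas=[0,0,0,0,0,0,-0.5,0,0,0,0,0,0,-0.5],
)

```text
clock: 19.6
eef_pos: [0.5175, -0.1406, 0.0875]
eef_rot: [[0.111, 0.498, 0.86], [0.051, -0.867, 0.496], [0.993, -0.011, -0.121]]
wrist_force: [0.1, 0.0, -0.5]
width: 0.042
```

```bash
python3 - <<'E'
from h import *
snap('scene','sc13')
delta([.517,-.14,.083],30,84)
cv2.imwrite('pics/sc13c.png',cv2.resize(cv2.imread('pics/sc13.png')[160:300,140:440],None,fx=2.6,fy=2.6,interpolation=cv2.INTER_CUBIC))
E
```

```text
pos [ 0.5179 -0.1409  0.0887] q [-0.97 -0.04  2.23  1.52  1.43 -0.6 ] w 0.0417 t 19.6 F [ 0.2 -0.5 -1.1]
dx cm [-0.09  0.09 -0.57] rot deg [ 0.07 -1.05  0.11]
```

View pics/sc13c.png

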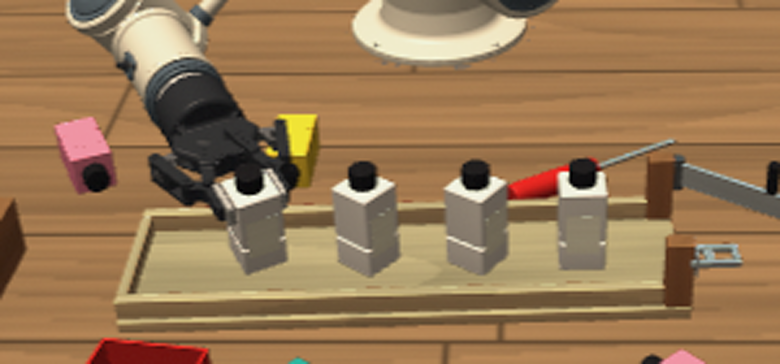

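Request:
send_rows(
  deltas=[0,0,-0.3,0,0,0,-0.5,0,0,-0.6,0,0,0,-0.5,0,0,-0.6,0,0,0,-0.5,0,0,-0.6,0,0,0,-0.5],
)

```text
clock: 19.98
eef_pos: [0.5179, -0.1407, 0.0828]
eef_rot: [[0.108, 0.499, 0.86], [0.055, -0.867, 0.496], [0.993, -0.006, -0.121]]
wrist_force: [0.5, -1.2, -1.3]
width: 0.0416
```

Request:
send_rows(
  deltas=[0,0,0,0,0,0,0.25,0,0,0,0,0,0,0.25,0,0,0,0,0,0,0.25,0,0,0,0,0,0,0.25],
)

```text
clock: 20.32
eef_pos: [0.5179, -0.1407, 0.0827]
eef_rot: [[0.108, 0.499, 0.86], [0.055, -0.867, 0.496], [0.993, -0.006, -0.121]]
wrist_force: [-0.1, -0.3, -1.0]
width: 0.0538
```

```bash
python3 - <<'E'
from h import *
snap('scene','sc14')
delta([.517,-.14,.083],30,84)
cv2.imwrite('pics/sc14c.png',cv2.resize(cv2.imread('pics/sc14.png')[160:300,140:440],None,fx=2.6,fy=2.6,interpolation=cv2.INTER_CUBIC))
E
```

```text
pos [ 0.5178 -0.1407  0.0826] q [-0.97 -0.02  2.23  1.52  1.43 -0.62] w 0.0531 t 20.4 F [-0.1  0.7 -0.2]
dx cm [-0.08  0.07  0.04] rot deg [ 0.17 -0.99  0.09]
```

View pics/sc14c.png

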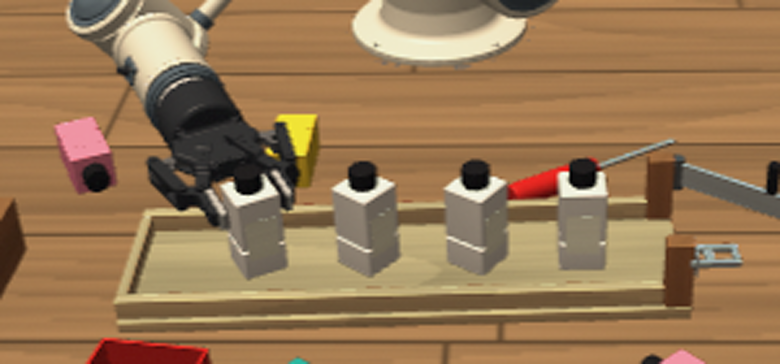

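Request:
send_rows(
  deltas=[-1.3,-0.7,0.3,0,0,0,0.4,-2.8,-1.6,1.5,0,0,0,0.5,-4.5,-2.6,4,0,0,0,0.5,-5,-2.9,8,0,0,0,0.5,-5,-2.9,12,-3.5,6.1,0,0.5],
)

```text
clock: 20.78
eef_pos: [0.466, -0.1694, 0.1964]
eef_rot: [[0.216, 0.496, 0.841], [0.101, -0.868, 0.486], [0.971, -0.02, -0.237]]
wrist_force: [1.3, -1.5, -2.1]
width: 0.0642
```

Request:
send_rows(
  deltas=[0,1,1,-3.5,6.1,0,0.5,0,3,1,-7,12.1,0,0.5,0,6,1,-10.5,18.2,0,0.5,0,9,1,-14,24.2,0,0.5,0,12,1,-17.5,30.3,0,0.5],
)

```text
clock: 21.2
eef_pos: [0.4673, -0.0499, 0.2125]
eef_rot: [[0.655, 0.492, 0.574], [0.37, -0.871, 0.324], [0.659, 0.0, -0.752]]
wrist_force: [0.5, 1.0, -1.5]
width: 0.0638
```

Request:
send_rows(
  deltas=[0,4,0,-3.5,6.1,0,0.3,0,8,0,-7,12.1,0,0,0,12,0,-10.5,18.2,0,0,0,16,0,-14,24.2,0,0,0,20,0,-17.5,30.3,0,0],
)

```text
clock: 21.62
eef_pos: [0.4675, 0.1278, 0.2124]
eef_rot: [[0.855, 0.493, 0.161], [0.485, -0.87, 0.09], [0.185, 0.002, -0.983]]
wrist_force: [0.4, -1.4, 1.0]
width: 0.0428
```

```bash
python3 - <<'E'
from h import *
snap('top','top15')
delta([.4935,.324,.16],54.2,0)
E
```

```text
pos [0.4669 0.1418 0.2076] q [ 0.18 -0.36  1.74  0.07  1.61  1.23] w 0.0427 t 21.7 F [-1.8  5.4 -3. ]
dx cm [ 2.66 18.22 -4.76] rot deg [-7.07  7.04 23.56]
```

View pics/top15.png

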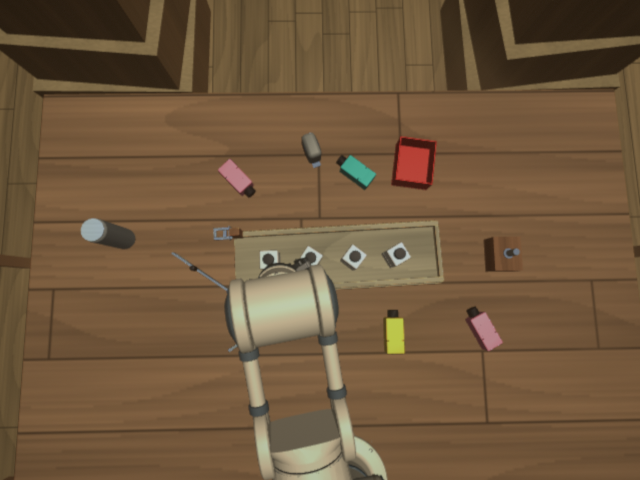

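Request:
send_rows(
  deltas=[0.5,4,0,-3,3,6,0,1,8,0,-7,7,8,0,1.5,12,0,-7,7,14,0,2.2,15,-1,-7,7,20,0,2.6,17.5,-3,-7,7,23.5,0],
)

```text
clock: 22.08
eef_pos: [0.4947, 0.3049, 0.1819]
eef_rot: [[0.592, 0.806, 0.018], [0.806, -0.592, 0.011], [0.02, 0.008, -1.0]]
wrist_force: [-0.1, 0.1, 0.6]
width: 0.0426
```

Request:
send_rows(
  deltas=[0,0,0,0,0,0,0,0,0,0,0,0,0,-0.3,0,0,0,0,0,0,-0.3],
)

```text
clock: 22.33
eef_pos: [0.4938, 0.3008, 0.1804]
eef_rot: [[0.599, 0.8, 0.015], [0.8, -0.599, 0.008], [0.015, 0.008, -1.0]]
wrist_force: [0.2, -0.1, 0.0]
width: 0.03
```

```bash
python3 - <<'E'
from h import *
snap('wrist','wr16'); snap('top','top16'); snap('scene','sc16')
delta([.4935,.324,.16],54.2,0)
cv2.imwrite('pics/sc16c.png',cv2.resize(cv2.imread('pics/sc16.png')[170:290,370:490],None,fx=5,fy=5,interpolation=cv2.INTER_CUBIC))
E
```

```text
pos [0.4944 0.3004 0.182 ] q [ 0.49  0.01  1.44 -0.    1.67  1.13] w 0.0299 t 22.5 F [ 0.2 -0.5  0.6]
dx cm [-0.09  2.36 -2.2 ] rot deg [-0.53  1.01  1.07]
```

View pics/wr16.png

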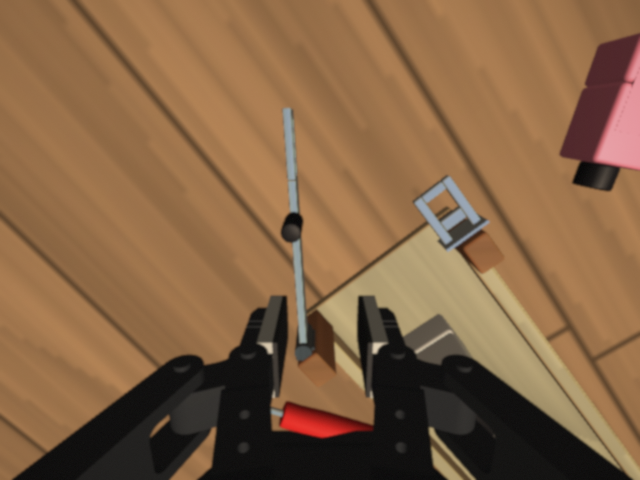

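View pics/sc16c.png

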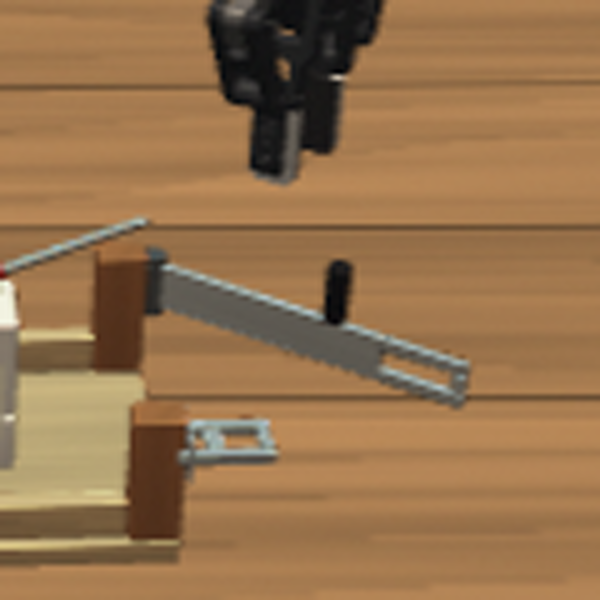

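```bash
python3 - <<'E'
from h import *
d=load('sc16'); print('peg scene',onz(d,437.6,227.8,.087), 'top of peg',onz(d,370+341/5,170+265/5,.10))
t=load('top16'); cv2.imwrite('pics/t16c.png',cv2.resize(t['pixels'][220:310,150:270,::-1],None,fx=6,fy=6,interpolation=cv2.INTER_CUBIC))
w=load('wr16'); print('wrist mid',onz(w,291,228,.087)); 
for P in ([.4935,.324,.087],[.4389,.2486,.072]): print(proj(d,P),proj(t,P),proj(w,P))
E
```

```text
peg scene [0.49250815 0.32895784 0.087     ] top of peg [0.49239637 0.32912952 0.1       ]
wrist mid [0.48983182 0.32643915 0.087     ]
[435.51109594 228.03640667] [194.33319362 267.62197791] [298.39916047 227.5817411 ]
[400.36011603 221.47222559] [228.6435711  291.37798948] [304.23927712 348.24808201]
```

View pics/t16c.png

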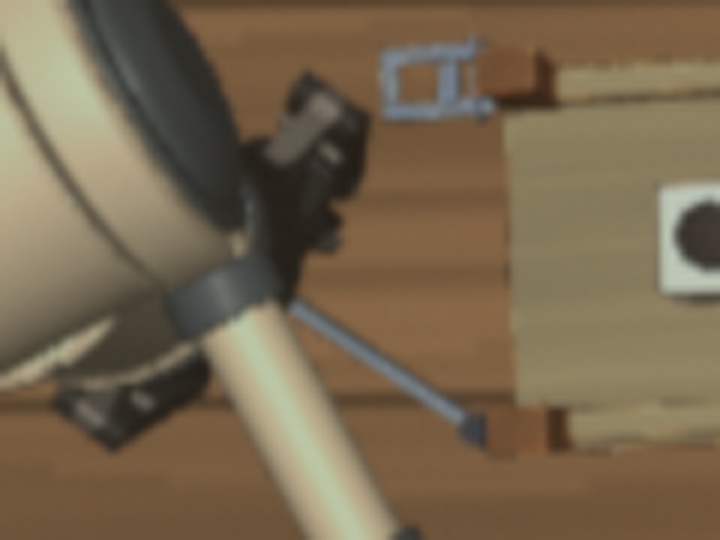

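Request:
send_rows(
  deltas=[-0.2,1.3,-1,-0.5,1,2,0,-0.2,2.6,-2,-0.5,1,2,0,-0.2,2.6,-3,-0.5,1,2,0,-0.2,2.6,-4,-0.5,1,2,0,-0.2,2.6,-4,-0.5,1,2,0],
)

```text
clock: 22.9
eef_pos: [0.4908, 0.3264, 0.1371]
eef_rot: [[0.571, 0.821, -0.006], [0.821, -0.571, -0.003], [-0.006, -0.003, -1.0]]
wrist_force: [0.2, -0.2, -0.4]
width: 0.0428
```

Request:
send_rows(
  deltas=[0,0,0,0,0,0,0,0,0,0,0,0,0,0],
)

```text
clock: 23.07
eef_pos: [0.492, 0.327, 0.1407]
eef_rot: [[0.571, 0.821, -0.002], [0.821, -0.571, -0.001], [-0.001, -0.001, -1.0]]
wrist_force: [-0.0, 0.2, -0.8]
width: 0.0428
```

```bash
python3 - <<'E'
from h import *
snap('wrist','wr17'); snap('scene','sc17')
delta([.492,.3265,.10],55.5,0)
a=cv2.imread('pics/wr17.png')[200:480,160:480]; b=cv2.resize(cv2.imread('pics/sc17.png')[160:270,380:490],None,fx=4,fy=4,interpolation=cv2.INTER_CUBIC)
a=cv2.resize(a,(440*320//280,440)); cv2.imwrite('pics/c17.png',cv2.resize(np.hstack([a[:,:440],b[:,:]]),(800,400)) )
E
```

```text
pos [0.4922 0.3273 0.1413] q [0.53 0.08 1.45 0.   1.62 1.14] w 0.0425 t 23.2 F [ 0.4 -1.2 -0.1]
dx cm [-0.02 -0.08 -4.13] rot deg [-0.01 -0.04  0.29]
```

View pics/c17.png

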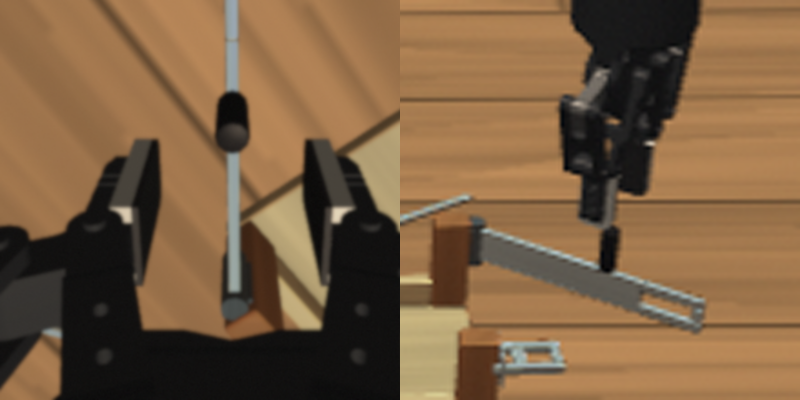

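Request:
send_rows(
  deltas=[0,0,-2,0,0,0,0,0,0,-4,0,0,0,0,0,0,-4,0,0,0,0,0,0,-4,0,0,0,-0.6,0,0,-4,0,0,0,-1],
  grip_force=30,
)

```text
clock: 23.58
eef_pos: [0.4923, 0.3276, 0.1019]
eef_rot: [[0.57, 0.821, -0.001], [0.821, -0.57, 0.0], [-0.0, -0.001, -1.0]]
wrist_force: [0.3, -0.4, -0.4]
width: 0.0193
```

Request:
send_rows(
  deltas=[0,0,0,0,0,0,-1,0,0,0,0,0,0,-1,0,0,0,0,0,0,-1,0,0,0,0,0,0,-1],
)

```text
clock: 23.92
eef_pos: [0.4926, 0.3277, 0.1023]
eef_rot: [[0.57, 0.821, 0.001], [0.821, -0.57, 0.001], [0.001, 0.0, -1.0]]
wrist_force: [0.4, -1.0, 6.6]
width: 0.0112
```

```bash
python3 - <<'E'
from h import *
delta([.492,.3265,.10],55.5,0)
H=np.array([.439,.249])
p=bot.state()['eef_pos'][:2]; r=np.linalg.norm(p-H); a0=np.arctan2(*(p-H)[::-1]); print('r',r,np.degrees(a0))
# refine hinge so that r=.095 along? print both
for i in range(0,9):
    a=a0-np.radians(7*i); print(7*i,((H+r*np.array([np.cos(a),np.sin(a)])-p)*100).round(2))
E
```

```text
pos [0.4926 0.3277 0.1023] q [0.53 0.09 1.5  0.   1.55 1.14] w 0.0112 t 23.9 F [ 0.4 -1.   6.6]
dx cm [-0.06 -0.12 -0.23] rot deg [-0.05  0.03  0.27]
r 0.09523727354830747 55.77322372926823
0 [0. 0.]
7 [ 0.92 -0.71]
14 [ 1.75 -1.53]
21 [ 2.47 -2.44]
28 [ 3.07 -3.44]
35 [ 3.55 -4.5 ]
42 [ 3.89 -5.61]
49 [ 4.1  -6.75]
56 [ 4.17 -7.91]
```

Request:
send_rows(
  deltas=[0.46,-0.35,0,0,0,-3.5,-1,0.92,-0.71,0,0,0,-7,-1,1.35,-1.1,0,0,0,-10.5,-1,1.75,-1.53,0,0,0,-14,-1,2.12,-1.97,0,0,0,-17.5,-1],
)

```text
clock: 24.33
eef_pos: [0.5139, 0.308, 0.1023]
eef_rot: [[0.793, 0.61, 0.0], [0.61, -0.793, 0.001], [0.001, -0.001, -1.0]]
wrist_force: [-0.0, -0.7, 6.5]
width: 0.0104
```

```bash
cat > arc.py <<'E'
from h import *
s=bot.state(); print(s['eef_pos'].round(4),'F',s['wrist_force'].round(1),'w',round(s['width'],4),'t',s['clock'])
H=np.array([.439,.249]);p=s['eef_pos'][:2]; r=np.linalg.norm(p-H); a0=np.arctan2(*(p-H)[::-1]); print('r',r,np.degrees(a0),'tool az',np.degrees(np.arctan2(*s['eef_rot'][:2,0][::-1])))
for i in range(1,12):
    a=a0-np.radians(3.5*i); print(3.5*i,((H+.0952*np.array([np.cos(a),np.sin(a)])-p)*100).round(2))
E
python3 arc.py
```

```text
[0.5139 0.308  0.1023] F [-0.  -0.7  6.5] w 0.0104 t 24.3333
r 0.09528903924180122 38.22622020602038 tool az 37.57164202948976
3.5 [ 0.34 -0.47]
7.0 [ 0.66 -0.96]
10.5 [ 0.94 -1.47]
14.0 [ 1.2  -1.99]
17.5 [ 1.42 -2.53]
21.0 [ 1.61 -3.08]
24.5 [ 1.76 -3.64]
28.0 [ 1.88 -4.21]
31.5 [ 1.97 -4.78]
35.0 [ 2.02 -5.36]
38.5 [ 2.03 -5.94]
```

Request:
send_rows(
  deltas=[0.34,-0.47,0,0,0,-3.5,-1,0.66,-0.96,0,0,0,-7,-1,0.94,-1.47,0,0,0,-10.5,-1,1.2,-1.99,0,0,0,-14,-1,1.42,-2.53,0,0,0,-17.5,-1],
)

```text
clock: 24.75
eef_pos: [0.5281, 0.2827, 0.1023]
eef_rot: [[0.939, 0.343, 0.001], [0.343, -0.939, 0.002], [0.002, -0.002, -1.0]]
wrist_force: [-1.9, -0.8, 6.0]
width: 0.0107
```

```bash
python3 arc.py; python3 - <<'E'
from h import *
snap('scene','sc18'); cv2.imwrite('pics/sc18c.png',cv2.resize(cv2.imread('pics/sc18.png')[170:290,340:490],None,fx=5,fy=5,interpolation=cv2.INTER_CUBIC))
E
```

```text
[0.5281 0.2827 0.1023] F [-1.9 -0.8  6. ] w 0.0107 t 24.75
r 0.09528719371870682 20.685655117144673 tool az 20.069489738460486
3.5 [ 0.18 -0.55]
7.0 [ 0.34 -1.11]
10.5 [ 0.46 -1.68]
14.0 [ 0.54 -2.26]
17.5 [ 0.59 -2.84]
21.0 [ 0.61 -3.42]
24.5 [ 0.58 -4.  ]
28.0 [ 0.53 -4.58]
31.5 [ 0.44 -5.15]
35.0 [ 0.31 -5.72]
38.5 [ 0.15 -6.28]
```

View pics/sc18c.png

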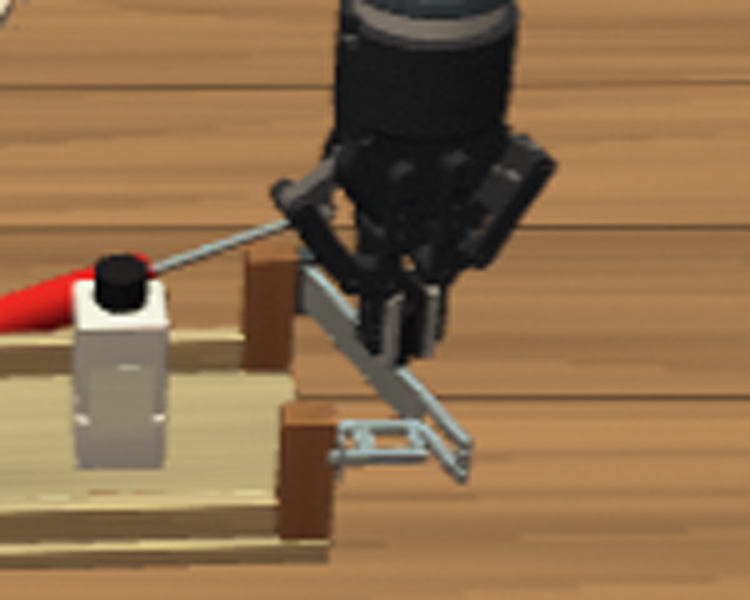

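Tracking well; 18.5° remains. I'll close it and press slightly past.

Request:
send_rows(
  deltas=[0.18,-0.55,0,0,0,-3.5,-1,0.34,-1.11,0,0,0,-7,-1,0.46,-1.68,0,0,0,-10.5,-1,0.54,-2.26,0,0,0,-14,-1,0.57,-2.6,0,0,0,-16,-1],
)

```text
clock: 25.22
eef_pos: [0.534, 0.2564, 0.1024]
eef_rot: [[0.998, 0.07, 0.002], [0.07, -0.998, 0.003], [0.002, -0.002, -1.0]]
wrist_force: [0.5, 1.1, 5.6]
width: 0.0108
```

```bash
python3 arc.py | head -6
```

```text
[0.534  0.2564 0.1024] F [0.5 1.1 5.6] w 0.0108 t 25.2167
r 0.09531510992694783 4.462580729553219 tool az 4.042201610454754
3.5 [ 0.02 -0.58]
7.0 [ 0.01 -1.16]
10.5 [-0.04 -1.74]
14.0 [-0.11 -2.32]
```

Request:
send_rows(
  deltas=[0,-0.2,0,0,0,-1,-1,0,-0.4,0,0,0,-2,-1,0,-0.6,0,0,0,-2,-1,0,-0.8,0,0,0,-2,-1],
)

```text
clock: 25.55
eef_pos: [0.5342, 0.2524, 0.1024]
eef_rot: [[0.999, 0.041, 0.003], [0.041, -0.999, 0.01], [0.004, -0.01, -1.0]]
wrist_force: [4.8, 19.5, 1.3]
width: 0.0108
```

```bash
python3 arc.py | head -4
```

```text
[0.5342 0.2524 0.1024] F [ 4.8 19.5  1.3] w 0.0108 t 25.55
r 0.09522919929992762 2.038101209419887 tool az 2.3297451352159397
3.5 [ 0.   -0.58]
7.0 [-0.03 -1.16]
```

Request:
send_rows(
  deltas=[0,0.35,0,0,0,0,-1,0,0.35,0,0,0,0,-0.5,0,0.35,0,0,0,0,-0.2,0,0.35,0,0,0,0,0,0,0.35,0,0,0,0,0],
)

```text
clock: 25.97
eef_pos: [0.5326, 0.2515, 0.0997]
eef_rot: [[0.999, 0.039, -0.003], [0.039, -0.999, 0.0], [-0.003, -0.0, -1.0]]
wrist_force: [-0.1, -0.9, 0.3]
width: 0.0423
```

Request:
send_rows(
  deltas=[0,0,2,0,0,0,0,0,0,4,0,0,0,0,0,0,7,0,0,0,0,-2,0,9,0,0,0,0,-2,0,9,0,0,0,0],
)

```text
clock: 26.38
eef_pos: [0.5129, 0.2526, 0.1963]
eef_rot: [[0.999, 0.039, 0.005], [0.039, -0.999, 0.004], [0.005, -0.004, -1.0]]
wrist_force: [0.2, -0.7, 1.3]
width: 0.0425
```

Request:
send_rows(
  deltas=[0,0,0,0,0,0,0,0,0,0,0,0,0,0,0,0,0,0,0,0,0],
)

```text
clock: 26.63
eef_pos: [0.5127, 0.2515, 0.1884]
eef_rot: [[0.999, 0.039, -0.004], [0.039, -0.999, -0.0], [-0.004, -0.0, -1.0]]
wrist_force: [0.4, 0.4, -0.7]
width: 0.0426
```

```bash
python3 - <<'E'
from h import *
snap('wrist','wr19'); snap('scene','sc19'); cv2.imwrite('pics/sc19c.png',cv2.resize(cv2.imread('pics/sc19.png')[200:290,380:490],None,fx=7,fy=6.5,interpolation=cv2.INTER_CUBIC))
s=bot.state();print(s['eef_pos'],s['width'],s['clock'])
E
```

```text
[0.51273409 0.25155101 0.18848536] 0.042641089776016716 26.7333
```

View pics/wr19.png

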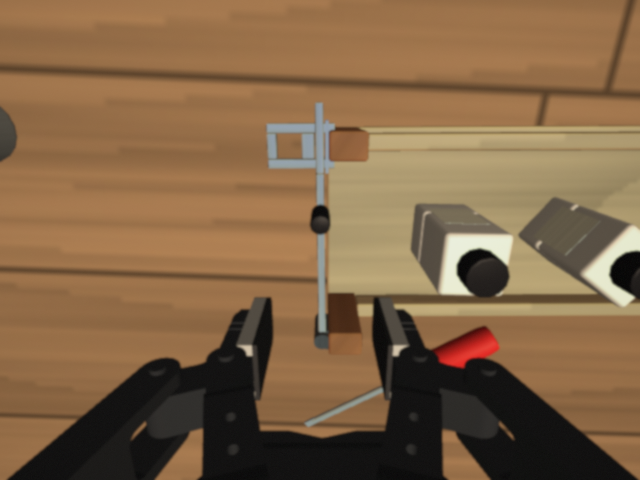

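View pics/sc19c.png

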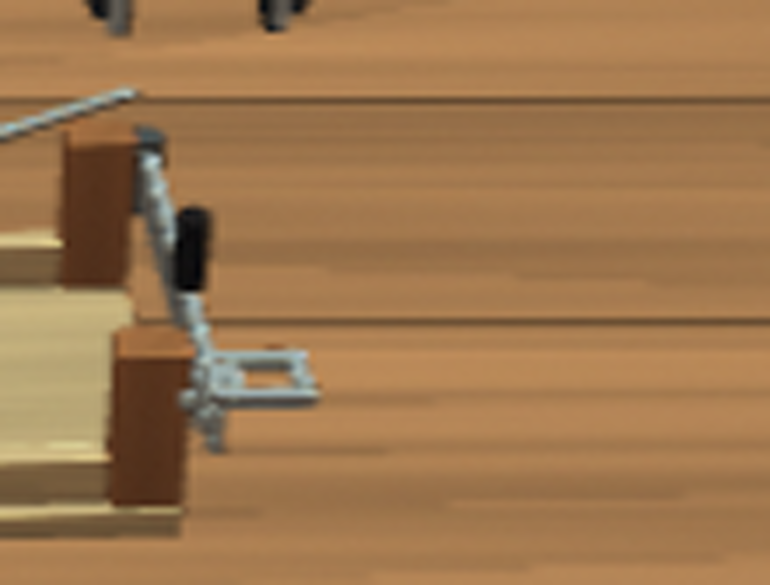

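```bash
python3 - <<'E'
from h import *
w=load('wr19'); cv2.imwrite('pics/wr19c.png',cv2.resize(w['pixels'][110:190,250:350,::-1],None,fx=8,fy=7.5,interpolation=cv2.INTER_CUBIC))
E
```

```text
(no output)
```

View pics/wr19c.png

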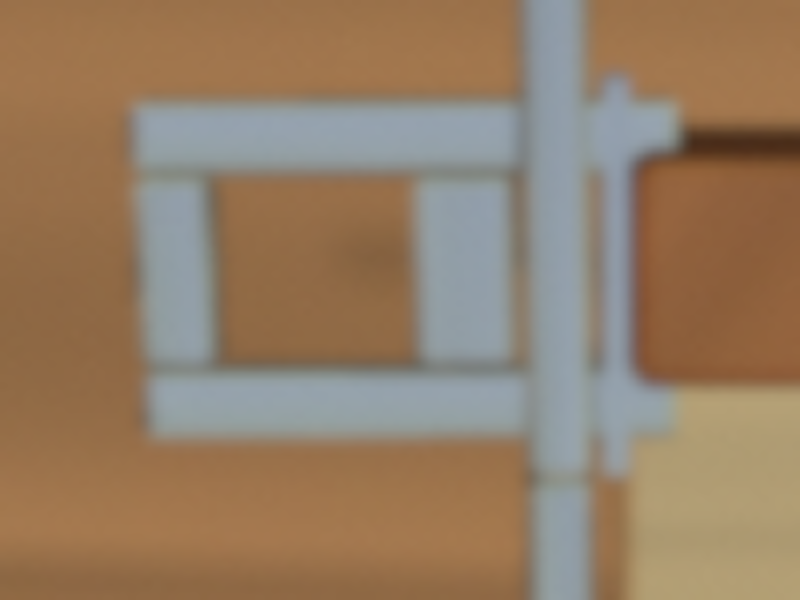

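```bash
python3 - <<'E'
from h import *
w=load('wr19'); f=lambda x,y:onz(w,250+(x+.5)/8-.5,110+(y+.5)/7.5-.5,.063)
print('eye',f(313,272),'hole size',np.linalg.norm(f(212,272)-f(414,272)),np.linalg.norm(f(313,178)-f(313,366)))
d=load('sc19'); g=lambda x,y:onz(d,380+(x+.5)/7-.5,200+(y+.5)/6.5-.5,.063); print('scene eye',g(265,374))
t=snap('top','top19'); print('top0 eye', onz(load('top0'),140+321.5/4-.5,200+133.5/4-.5,.063))
b=load('top0'); print('flange/knob',onz(b,340+705.5/4-.5,200+208.5/4-.5,.104))
for P in ([.517,-.404,.064],):print(proj(load('scene0'),P))
cv2.imwrite('pics/sc0c.png',cv2.resize(load('scene0')['pixels'][220:280,90:170,::-1],None,fx=8,fy=8,interpolation=cv2.INTER_CUBIC))
E
```

```text
eye [0.57287319 0.27471137 0.063     ] hole size 0.016054030503640866 0.01551840216069124
scene eye [0.57642244 0.27436898 0.063     ]
top0 eye [0.5752303  0.27231637 0.063     ]
flange/knob [ 0.51654827 -0.40411131  0.104     ]
[125.56092696 242.96722963]
```

View pics/sc0c.png

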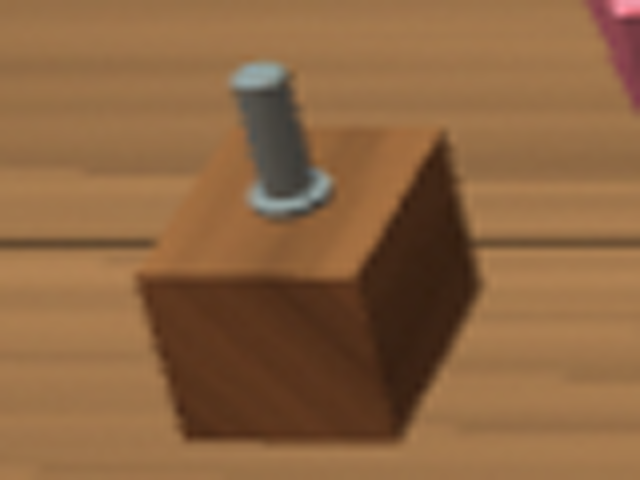

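Request:
send_rows(
  deltas=[0,-3.5,1,0,0,7,0,0,-7,2,0,0,14,0,0,-10.5,2,0,0,21,0,0,-14,2,0,0,28,0,0,-17.5,2,0,0,35,0],
)

```text
clock: 27.2
eef_pos: [0.5128, 0.0773, 0.21]
eef_rot: [[0.797, 0.604, -0.002], [0.604, -0.797, -0.0], [-0.002, -0.001, -1.0]]
wrist_force: [-0.0, -0.2, 0.1]
width: 0.0428
```

Request:
send_rows(
  deltas=[0,-3.5,0,0,0,7,0,0,-7,0,0,0,14,0,0,-10.5,0,0,0,21,0,0,-14,0,0,0,28,0,0,-17.5,0,0,0,35,0],
)

```text
clock: 27.62
eef_pos: [0.5128, -0.0954, 0.2098]
eef_rot: [[0.332, 0.943, -0.003], [0.943, -0.332, -0.001], [-0.002, -0.002, -1.0]]
wrist_force: [0.1, -0.3, 0.3]
width: 0.0425
```

Request:
send_rows(
  deltas=[0,-3.5,0,0,0,7,0,0,-7,0,0,0,14,0,0,-10.5,0,0,0,20,0,0,-14,0,0,0,20,0,0,-17.5,0,0,0,20,0],
)

```text
clock: 28.03
eef_pos: [0.5127, -0.2706, 0.2096]
eef_rot: [[-0.005, 1.0, -0.002], [1.0, 0.005, -0.001], [-0.001, -0.002, -1.0]]
wrist_force: [1.2, -0.6, 0.2]
width: 0.0425
```

Request:
send_rows(
  deltas=[0,-2,0,0,0,0,0,0,-4,0,0,0,0,0,0,-5,0,0,0,0,0,0,-5,0,0,0,0,0,0,-5,0,0,0,0,0],
)

```text
clock: 28.45
eef_pos: [0.5131, -0.3184, 0.2098]
eef_rot: [[-0.004, 1.0, -0.002], [1.0, 0.004, -0.0], [-0.0, -0.002, -1.0]]
wrist_force: [0.7, 0.5, 0.7]
width: 0.0425
```

```bash
python3 - <<'E'
from h import *
snap('wrist','wr20'); delta([.517,-.404,.14],92.2,0)
E
```

```text
pos [ 0.5133 -0.3179  0.2101] q [-0.61  0.1   1.31 -0.    1.74 -0.62] w 0.0427 t 28.5 F [-0.1  0.   0.7]
dx cm [ 0.37 -8.61 -7.01] rot deg [ 0.04 -0.09  1.91]
```

View pics/wr20.png

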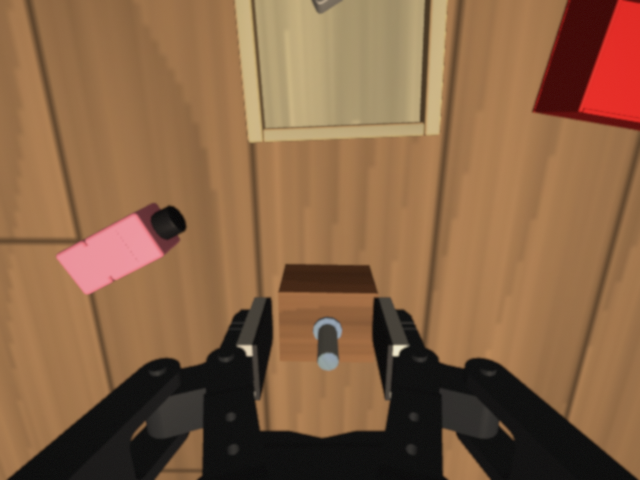

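```bash
python3 - <<'E'
from h import *
w=load('wr20'); print(onz(w,328,362,.104),onz(w,327,329,.064))
E
```

```text
[ 0.51605838 -0.40461692  0.104     ] [ 0.51574191 -0.40270601  0.064     ]
```

Request:
send_rows(
  deltas=[0.3,-3.5,0,0,0,1.9,0,0.3,-7,0,0,0,1.9,0,0.3,-8.6,-3,0,0,1.9,0,0.3,-8.6,-6,0,0,1.9,0,0.3,-8.6,-7,0,0,1.9,0],
)

```text
clock: 28.92
eef_pos: [0.5151, -0.4031, 0.1351]
eef_rot: [[-0.038, 0.999, -0.006], [0.999, 0.038, 0.003], [0.004, -0.006, -1.0]]
wrist_force: [-0.9, 0.9, -0.8]
width: 0.0428
```

Request:
send_rows(
  deltas=[0,0,0,0,0,0,0,0,0,0,0,0,0,0,0,0,0,0,0,0,0],
)

```text
clock: 29.17
eef_pos: [0.5172, -0.4041, 0.1432]
eef_rot: [[-0.039, 0.999, 0.001], [0.999, 0.039, -0.004], [-0.004, 0.001, -1.0]]
wrist_force: [0.7, 0.3, 0.3]
width: 0.0425
```

```bash
python3 - <<'E'
from h import *
snap('wrist','wr21'); delta([.516,-.4035,.095],92.2,0)
E
```

```text
pos [ 0.5173 -0.4044  0.1436] q [-0.71  0.25  1.26 -0.    1.63 -0.75] w 0.0428 t 29.2 F [ 0.4 -0.4  0.6]
dx cm [-0.13  0.09 -4.86] rot deg [ 0.25  0.12 -0.04]
```

View pics/wr21.png

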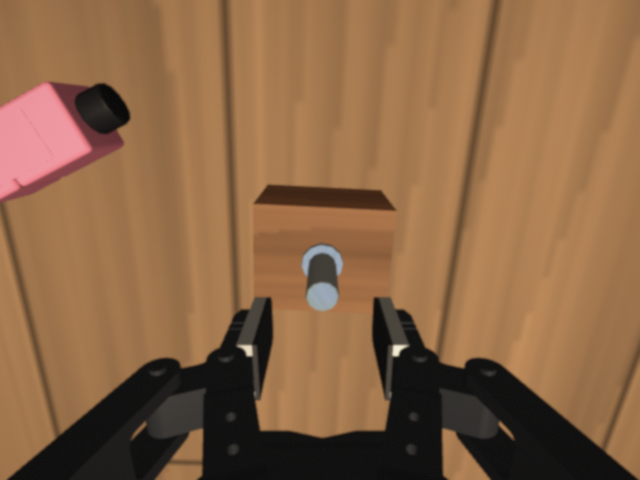

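```bash
python3 - <<'E'
from h import *
w=load('wr21'); print(onz(w,322,296,.104),onz(w,322,264,.064))
E
```

```text
[ 0.51588995 -0.40382316  0.104     ] [ 0.5159441  -0.40419533  0.064     ]
```

Request:
send_rows(
  deltas=[0,0.05,-2,0.2,0.1,0,0,0,0.05,-4,0.2,0.1,0,0,0,0.05,-4.6,0.2,0.1,0,0,0,0.05,-4.6,0.2,0.1,0,0,0,0.05,-4.6,0.2,0.1,0,0],
)

```text
clock: 29.63
eef_pos: [0.5165, -0.4042, 0.0958]
eef_rot: [[-0.038, 0.999, -0.002], [0.999, 0.038, 0.001], [0.001, -0.002, -1.0]]
wrist_force: [0.7, 0.2, 0.8]
width: 0.0428
```

Request:
send_rows(
  deltas=[0,0,0,0,0,0,-0.4,0,0,0,0,0,0,-1,0,0,0,0,0,0,-1,0,0,0,0,0,0,-1,0,0,0,0,0,0,-1],
  grip_force=40,
)

```text
clock: 30.05
eef_pos: [0.5168, -0.4047, 0.0965]
eef_rot: [[-0.038, 0.999, -0.001], [0.999, 0.038, -0.0], [-0.0, -0.001, -1.0]]
wrist_force: [-0.5, 0.2, 5.0]
width: 0.015
```

```bash
python3 - <<'E'
from h import *
snap('wrist','wr22'); delta([.516,-.4035,.095],92.2,0)
E
```

```text
pos [ 0.5168 -0.4047  0.0965] q [-0.72  0.27  1.32 -0.    1.56 -0.75] w 0.0145 t 30.1 F [-0.7  1.   5.4]
dx cm [-0.08  0.12 -0.15] rot deg [ 0.   -0.03  0.03]
```

View pics/wr22.png

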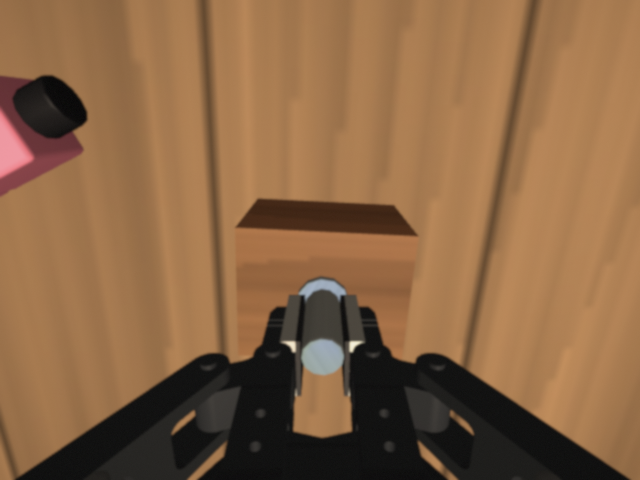

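Request:
send_rows(
  deltas=[0,0,2,0,0,0,-1,0,0,5,0,0,0,-1,0,0,9,0,0,0,-1,0,0,13,0,0,0,-1,0,1,15.5,0,0,0,-1],
)

```text
clock: 30.52
eef_pos: [0.516, -0.3956, 0.254]
eef_rot: [[-0.036, 0.999, 0.0], [0.999, 0.036, -0.002], [-0.002, 0.0, -1.0]]
wrist_force: [0.5, 0.1, 1.3]
width: 0.015
```

Request:
send_rows(
  deltas=[0.2,3,0,0,0,0,-1,0.5,6.5,0,0,0,0,-1,0.8,10,0,0,0,0,-1,1.1,13.5,0,0,0,0,-1,1.4,17,0,0,0,0,-1],
)

```text
clock: 30.93
eef_pos: [0.5299, -0.2227, 0.2493]
eef_rot: [[-0.037, 0.999, -0.003], [0.999, 0.037, 0.002], [0.002, -0.003, -1.0]]
wrist_force: [-0.6, 0.7, -1.3]
width: 0.015
```

Request:
send_rows(
  deltas=[0.3,3.5,0,0,0,0,-1,0.6,7,0,0,0,0,-1,0.9,10.5,0,0,0,0,-1,1.2,14,0,0,0,0,-1,1.5,17.5,0,0,0,0,-1],
)

```text
clock: 31.35
eef_pos: [0.5448, -0.0476, 0.2494]
eef_rot: [[-0.038, 0.999, -0.003], [0.999, 0.038, 0.002], [0.002, -0.003, -1.0]]
wrist_force: [0.4, 0.0, -1.1]
width: 0.015
```

Request:
send_rows(
  deltas=[0.3,3.5,0,0,0,0,-1,0.6,7,0,0,0,0,-1,0.9,10.5,0,0,0,0,-1,1.2,14,0,0,0,0,-1,1.5,17.5,0,0,0,0,-1],
)

```text
clock: 31.77
eef_pos: [0.5599, 0.1275, 0.2494]
eef_rot: [[-0.038, 0.999, -0.003], [0.999, 0.038, 0.002], [0.002, -0.003, -1.0]]
wrist_force: [-0.6, 0.3, -1.0]
width: 0.0148
```

```bash
python3 - <<'E'
from h import *
snap('top','top23'); snap('scene','sc23'); delta([.5744,.2742,.2],92.2,0)
E
```

```text
pos [0.5597 0.1305 0.2488] q [0.17 0.02 1.31 0.   1.81 0.12] w 0.0147 t 31.9 F [-0.   1.  -1.2]
dx cm [ 1.47 14.37 -4.88] rot deg [-0.21 -0.23 -0.31]
```

View pics/sc23.png

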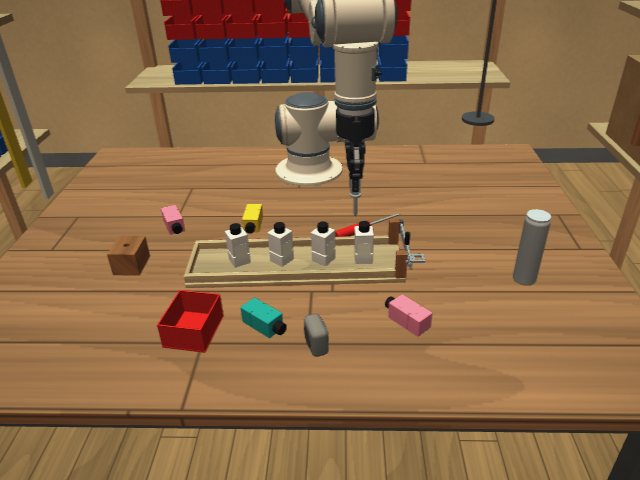

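Request:
send_rows(
  deltas=[0.4,3.5,0,0,0,0,-1,0.8,7,0,0,0,0,-1,1.2,10.5,-1,0,0,-0.3,-1,1.4,13.5,-3,0,0,-0.3,-1,1.4,14.3,-5,0,0,-0.3,-1],
)

```text
clock: 32.28
eef_pos: [0.5742, 0.2724, 0.1993]
eef_rot: [[-0.036, 0.999, -0.002], [0.999, 0.036, 0.004], [0.004, -0.001, -1.0]]
wrist_force: [0.6, -0.2, -2.3]
width: 0.0148
```

Request:
send_rows(
  deltas=[0,0,-1,0,0,0,-1,0,0,-2,0,0,0,-1,0,0,-3,0,0,0,-1,0,0,-3,0,0,0,-1],
)

```text
clock: 32.62
eef_pos: [0.5738, 0.267, 0.1674]
eef_rot: [[-0.031, 1.0, -0.005], [1.0, 0.031, 0.0], [0.001, -0.005, -1.0]]
wrist_force: [0.1, 0.5, -2.1]
width: 0.0152
```

Request:
send_rows(
  deltas=[0,0,0,0,0,0,-1,0,0,0,0,0,0,-1],
)

```text
clock: 32.78
eef_pos: [0.5747, 0.2679, 0.1709]
eef_rot: [[-0.031, 1.0, -0.001], [1.0, 0.031, 0.003], [0.003, -0.001, -1.0]]
wrist_force: [-0.2, -0.1, 0.2]
width: 0.0144
```

```bash
python3 - <<'E'
from h import *
snap('wrist','wr24'); snap('scene','sc24'); delta([.5744,.2742,.1525],92.2,0)
a=cv2.imread('pics/wr24.png')[240:480,200:440]; b=cv2.imread('pics/sc24.png')[200:280,370:450]
cv2.imwrite('pics/c24.png',np.hstack([cv2.resize(a,(400,400)),cv2.resize(b,(400,400),interpolation=cv2.INTER_CUBIC)]))
E
```

```text
pos [0.5747 0.2683 0.1711] q [0.38 0.18 1.28 0.   1.68 0.35] w 0.0147 t 32.9 F [ 0.3  0.2 -0.3]
dx cm [-0.03  0.59 -1.86] rot deg [-0.16 -0.04  0.38]
```

View pics/c24.png

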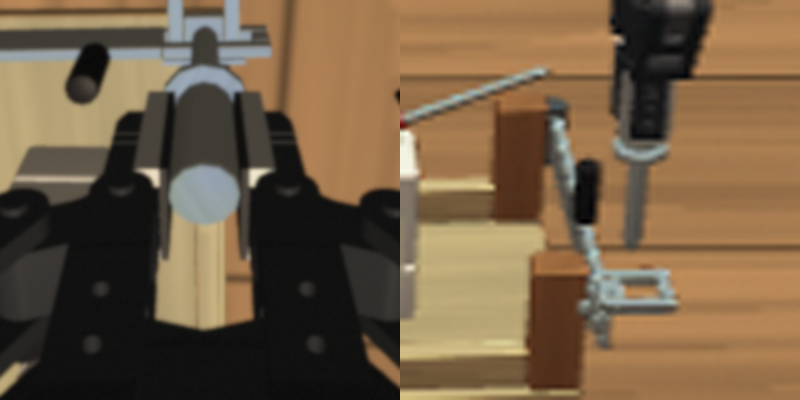

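Request:
send_rows(
  deltas=[0,0.3,-0.5,0,0,0,-1,0,0.59,-1,0,0,0.4,-1,0,0.59,-1.5,0,0,0.4,-1,0,0.59,-1.5,0,0,0.4,-1,0,0.59,-1.5,0,0,0.4,-1],
)

```text
clock: 33.3
eef_pos: [0.5737, 0.2747, 0.1534]
eef_rot: [[-0.04, 0.999, -0.005], [0.999, 0.04, 0.001], [0.001, -0.004, -1.0]]
wrist_force: [-0.1, 0.2, -0.2]
width: 0.0146
```

```bash
python3 - <<'E'
from h import *
snap('wrist','wr25'); snap('scene','sc25'); snap('top','top25'); delta([.5744,.2742,.1525],92.2,0)
d=load('sc25'); s=bot.state()['eef_pos']
print('expected tip px',proj(d,[s[0],s[1],s[2]-.0865]),'eye px',proj(d,[.5744,.2742,.063]))
a=cv2.imread('pics/wr25.png')[200:400,220:420]; b=cv2.imread('pics/sc25.png')[220:280,385:445]
cv2.imwrite('pics/c25.png',np.hstack([cv2.resize(a,(400,400)),cv2.resize(b,(400,400),interpolation=cv2.INTER_CUBIC)]))
w=load('wr25');print('wrist exp tip',proj(w,[s[0],s[1],s[2]-.0865]),'eye',proj(w,[.5744,.2742,.063]))
E
```

```text
pos [0.5742 0.2747 0.1546] q [0.39 0.19 1.3  0.   1.65 0.35] w 0.0148 t 33.5 F [ 0.5 -0.2 -1. ]
dx cm [ 0.02 -0.05 -0.21] rot deg [-0.11 -0.16 -0.07]
expected tip px [417.62690935 254.66283015] eye px [417.24534105 256.59201514]
wrist exp tip [325.76041789 260.64980364] eye [326.05351788 258.29746869]
```

View pics/c25.png

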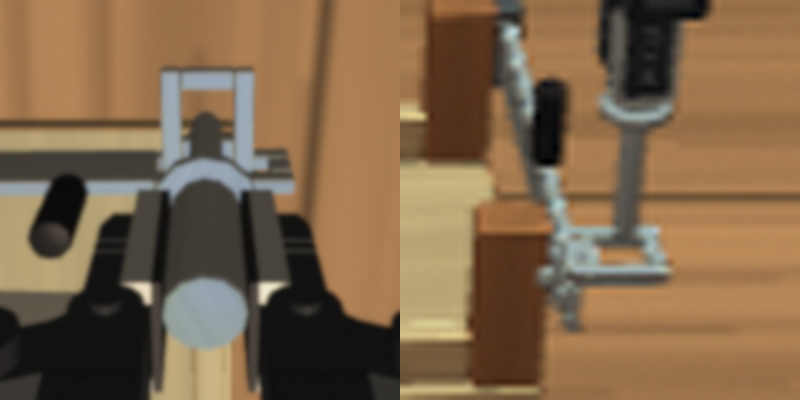

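Request:
send_rows(
  deltas=[0,-0.05,-0.5,0,0,0,-1,0,-0.05,-1,0,0,0,-1,0,-0.05,-1.5,0,0,0,-1,0,-0.05,-1.5,0,0,0,-1],
)

```text
clock: 33.78
eef_pos: [0.5735, 0.2739, 0.1374]
eef_rot: [[-0.039, 0.999, -0.005], [0.999, 0.039, 0.001], [0.001, -0.005, -1.0]]
wrist_force: [-0.3, -0.2, -1.0]
width: 0.0148
```

```bash
python3 - <<'E'
from h import *
snap('wrist','wr26'); snap('scene','sc26'); delta([.5744,.2742,.1],92.2,0)
a=cv2.imread('pics/wr26.png')[200:400,220:420]; b=cv2.imread('pics/sc26.png')[220:280,385:445]
cv2.imwrite('pics/c26.png',np.hstack([cv2.resize(a,(400,400)),cv2.resize(b,(400,400),interpolation=cv2.INTER_CUBIC)]))
E
```

```text
pos [0.5739 0.2741 0.1387] q [0.39 0.2  1.32 0.   1.63 0.35] w 0.0148 t 33.9 F [-0.   0.3 -0.2]
dx cm [ 0.05  0.01 -3.87] rot deg [-0.08 -0.23 -0.07]
```

View pics/c26.png

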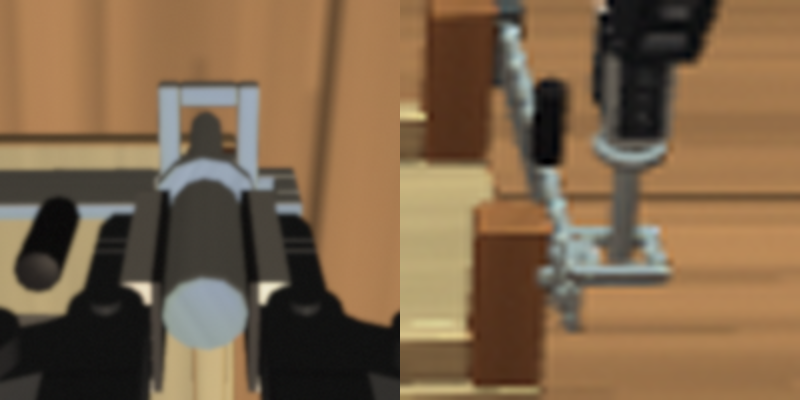

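Request:
send_rows(
  deltas=[0,0,-0.9,0,0,0,-1,0,0,-1.8,0,0,0,-1,0,0,-2.7,0,0,0,-1,0,0,-3.5,0,0,0,-1,0,0,-3.5,0,0,0,-1],
)

```text
clock: 34.3
eef_pos: [0.5729, 0.2737, 0.101]
eef_rot: [[-0.04, 0.999, -0.007], [0.999, 0.04, 0.0], [0.0, -0.007, -1.0]]
wrist_force: [-0.8, -0.5, -1.6]
width: 0.0148
```

```bash
python3 - <<'E'
from h import *
snap('wrist','wr27'); snap('scene','sc27'); delta([.5744,.2742,.1],92.2,0)
a=cv2.imread('pics/wr27.png')[200:400,220:420]; b=cv2.imread('pics/sc27.png')[220:280,385:445]
cv2.imwrite('pics/c27.png',np.hstack([cv2.resize(a,(400,400)),cv2.resize(b,(400,400),interpolation=cv2.INTER_CUBIC)]))
E
```

```text
pos [0.5737 0.274  0.1034] q [0.39 0.21 1.37 0.   1.56 0.35] w 0.0148 t 34.4 F [0.1 1.3 0.3]
dx cm [ 0.07  0.02 -0.34] rot deg [-0.07 -0.26 -0.07]
```

View pics/c27.png

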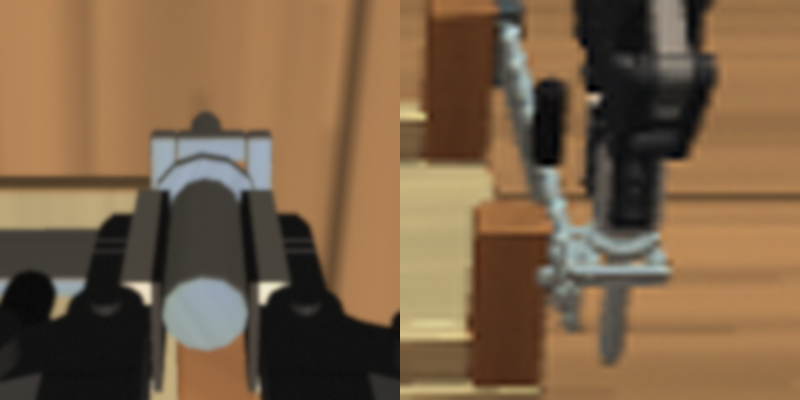

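Request:
send_rows(
  deltas=[0,0,-0.25,0,0,0,-1,0,0,-0.25,0,0,0,-1,0,0,-0.25,0,0,0,-0.4,0,0,-0.25,0,0,0,-0.3,0,0,-0.25,0,0,0,-0.3],
)

```text
clock: 34.82
eef_pos: [0.5743, 0.2743, 0.1025]
eef_rot: [[-0.04, 0.999, -0.002], [0.999, 0.04, 0.002], [0.002, -0.002, -1.0]]
wrist_force: [-0.1, 0.1, 0.1]
width: 0.03
```

Request:
send_rows(
  deltas=[0,0,0,0,0,0,-0.3,0,0,2,0,0,0,-0.3,0,0,5,0,0,0,-0.3,0,0,8,0,0,0,-0.3,0,0,12,0,0,0,-0.3],
)

```text
clock: 35.23
eef_pos: [0.5733, 0.2738, 0.2207]
eef_rot: [[-0.04, 0.999, -0.007], [0.999, 0.04, 0.0], [0.0, -0.007, -1.0]]
wrist_force: [0.0, 0.3, 0.0]
width: 0.0299
```

Request:
send_rows(
  deltas=[-3,-3,0,0,0,0,-0.3,-6,-3,1,0,0,0,-0.3,-9,-3,2,0,0,0,-0.3,-12,-3,2,0,0,0,-0.3,-12,-3,2,0,0,0,-0.3],
)

```text
clock: 35.65
eef_pos: [0.4508, 0.2445, 0.2437]
eef_rot: [[-0.041, 0.999, -0.002], [0.999, 0.041, 0.003], [0.004, -0.002, -1.0]]
wrist_force: [-0.0, 0.3, -0.3]
width: 0.0297
```

```bash
python3 - <<'E'
from h import *
snap('wrist','wr28'); snap('scene','sc28'); snap('top','top28'); s=bot.state(); print(s['eef_pos'],s['clock'],s['wrist_force'])
a=cv2.imread('pics/wr28.png'); b=cv2.imread('pics/sc28.png')[200:290,215:450]
cv2.imwrite('pics/c28.png',np.vstack([cv2.resize(b,(780,299),interpolation=cv2.INTER_CUBIC), cv2.resize(a[0:240],(780,292))]))
E
```

```text
[0.45433712 0.24424978 0.24231406] 35.8 [ 0.0024736   0.35448421 -0.20261981]
```

View pics/c28.png

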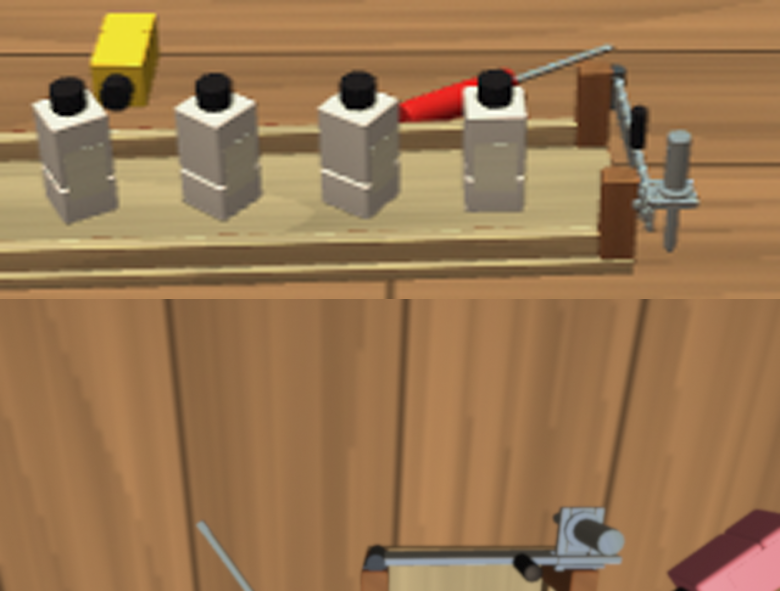

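View pics/top28.png

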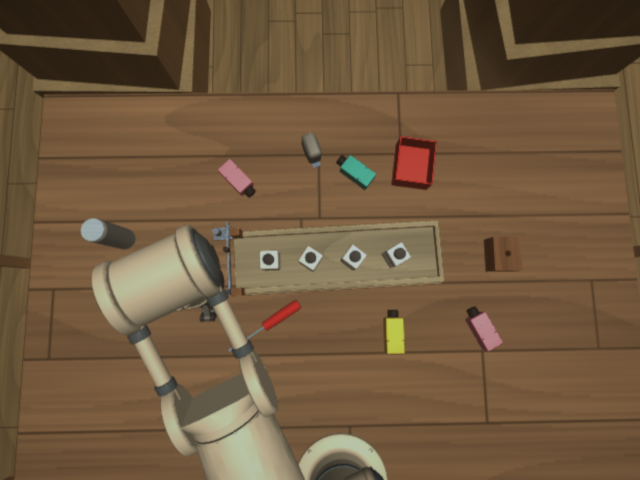

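```bash
python3 - <<'E'
from h import *
a=load('sc19');b=load('sc28')
for n,d in(('before',a),('after',b)):
    g=cv2.cvtColor(d['pixels'],cv2.COLOR_RGB2GRAY)[226:248,402:414]; ys,xs=np.where(g<60); print(n,'peg px',xs.mean()+402,ys.mean()+226,len(xs))
cv2.imwrite('pics/c29.png',cv2.resize(b['pixels'][205:285,380:450,::-1],None,fx=7,fy=7,interpolation=cv2.INTER_CUBIC))
print(onz(b,xs.mean()+402,ys.mean()+226,.087))
E
```

```text
before peg px 406.6031746031746 238.11111111111111 63
after peg px 406.6031746031746 238.11111111111111 63
[0.53580246 0.2530243  0.087     ]
```

View pics/c29.png

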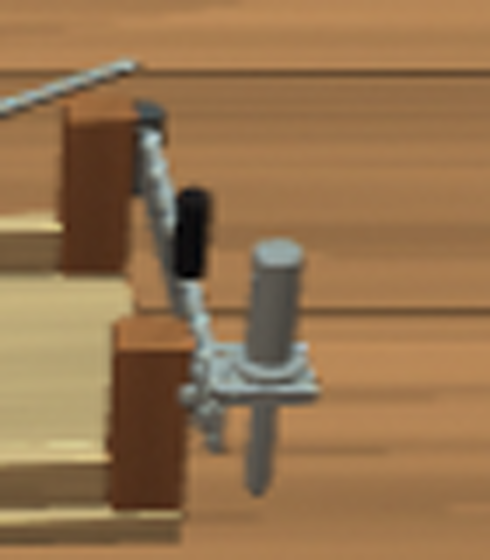

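```bash
python3 - <<'E'
from h import *
print(job.close_job())
E
```

```text
the job is handed in; nothing more can be done
None
```

The job is handed in, at about 36 s of the 210 s allowed. The three tipped white bottles stand upright in the lane beside the fourth, and the hasp is shut over its staple. The pin is down through the loop with its flange resting on it.

- **Bottles:** I picked up each tipped bottle near its cap, turned it upright and set it down. All three ended a little along the lane from where they lay. The second one dropped about 5 mm on release but stood. The last scene and top views show all four standing.
- **Hasp:** I swung it shut until it met its stop at about 20 N. Its peg was at the same pixel in the scene view before and after the pin went in, so it stayed home.
- **Pin:** I took it from the block after the hasp was shut. The last crop shows the flange on the loop and the shank below it. The arm was clear of everything when I handed in.
- **Bystanders:** In the last top view the look-alikes, parts bin, tape measure, screwdriver and spray can look to be where they started.

No check failed. The three cameras disagreed by up to about 4 mm on the staple and 5 mm on the peg. I used averaged positions and checked the pin's tip against the hole before lowering it. I saw no sign of a bottle being knocked aside.

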